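# Unlock the chute gate and clear the offcuts

### The job

Draw the locking pin out of its bore, hang it upright and fully home in the open notch of the fork beside it, and slide the chute gate fully open. Then sweep all three offcuts along the deck into the chute with the scraper block, never touching them with the fingers, and stand the scraper back on its rubber mat. Leave the gate open, the pin parked, and the bottle, specimen holder and beaker where they stand.

Things in the scene. Friction and masses are not known exactly. Their poses are not given: they have to be found in the camera images.
- station: Fixed white station, 445 mm long (its y), origin at bench height, mid-trough, where deck ends and chute begins. Level aluminium deck, top z = 70 mm, y = -200 to 0. Blue rails 18 mm high at x = +-60 to 68 mm bound a 120 mm wide trough, y = -200 to 90 mm, open at -200; a blue stop bar closes it at y = 80 to 90. Lock block and parking fork are on the +x side. Yaw within 0.3 rad.
- chute (a point): Centre, at deck height (z = 70 mm), of the chute: an opening 120 mm (x) by 80 mm (y), station y = 0 to 80 mm, floor 62 mm below this point. At the start the flush steel gate, 8 mm thick, covers it. Axes as the station's.
- bore (a point): Mouth (centre, top face) of the vertical 20 mm bore in the steel lock block (64 by 50 mm, top z = 95 mm), at station (100, 30, 95) mm. It goes on through the gate's side ear into the shelf below, so the pin locks the gate. Axes as the station's.
- notch (a point): Where the parked pin's axis crosses the top face (z = 95 mm) of the steel fork (12 mm thick, 50 mm wide), at station (100, -80, 95) mm. The slot is 22 mm wide in y, open to +x and upward; its closed end is 11 mm to -x of this point, the prongs end 25 mm to +x. Free below down to the bench. Axes as the station's.
- pin_grip (a point): Loose pin, 114 mm, 0.2 kg: steel shank 16 mm thick and 60 mm long, round collar (36 mm wide, 8 mm thick), on top a black round grip 26 mm wide, 46 mm high. This point: centre of the grip, 31 mm above the collar's underside, 91 mm above the tip; z up the axis. Starts in the bore, collar on the lock block. Parked: collar on the fork, shank hanging in the slot.
- gate (a joint): Opening of the sliding chute gate in m: 0 closed, 0.085 fully open; it moves along the station's +y, needs about 2 to 3 N, and stays where it is left. Blocked while the pin is in the bore.
- gate_handle (a point): Upright black handle of the gate: 60 mm wide (x), 16 mm thick (y), 55 mm high, from z = 70 mm (gate top) to 125 mm; this point, at z = 100 mm, lies on its centre line. It moves with the gate from station y = 125 mm (closed) to 210 mm (open), x = 0. Axes as the station's.
- scraper_mid (a point): Loose scraper, 0.22 kg: grey block 104 mm long (x), 36 mm deep (y), 24 mm high; on it, centred, an upright wooden handle plate 60 mm wide (x), 18 mm thick (y), from 24 to 75 mm above the underside. This point: its centre, 37 mm above the underside; z up. Starts standing on the rubber mat, long side along the mat's.
- mat_top (a point): Centre of the top face of the fixed black rubber mat, 140 (x) by 80 (y) mm, 4 mm thick, on the bench to the right of the station (-y).
- disc_mid (a point): Loose offcut, a black disc 28 mm in diameter, 12 mm thick, lying flat on the deck; its centre.
- square_mid (a point): Loose offcut, a dark steel slab 22 by 22 mm, 12 mm thick, lying flat on the deck; its centre.
- hexagon_mid (a point): Loose offcut, a dark steel hexagon 28 mm across corners, 12 mm thick, lying flat on the deck; its centre. All three offcuts start between station y = -130 and -35 mm, side by side in the trough in any order.
- bottle: Bystander: white bottle, 66 mm in diameter, 140 mm high; origin at the centre of its underside.
- holder: Bystander: black round specimen holder, 120 mm in diameter, 22 mm thick with a steel hub (40 mm high in all); origin at the centre of its underside.
- beaker: Bystander: white beaker, 72 mm in diameter, 85 mm high; origin at the centre of its underside.
Mind the look-alikes: they are no part of the job. Leave any green look-alike of the part that bears disc_mid alone.

How it is judged:
By the outcome, as a careful person would: the job done as asked, in the order asked, and still so for the second after the job is handed in, with the robot touching nothing.
It also fails if it takes over 72 s, if anything falls off the work surface, if the arm or the gripper's body presses on something with over 40 N, if the wrist force passes 120 N, or if a joint passes its speed limit or range.

### The arm

A 7-joint arm with a two-finger parallel gripper is mounted at the origin on the work surface. World frame = base frame: x ahead of the robot, y to its left, z up, the work surface at z = 0. Lengths are in mm, angles in rad, forces in N, time in s.
With the tool pointing down it reaches from about 350 to 900 mm from the base axis. Payload 8.1 kg.
Tool frame: the origin (TCP) lies where the fingers leave the gripper's body, on its centre line; the fingertips stand 66 mm ahead of it and the grasp point (between the pads) lies 47 mm ahead of it; z points along the fingers, x is the direction in which the jaws open and shut, and the axes are right-handed (so a half turn about z gives the same grasp; the last joint's range is limited). The gripper opens to 92 mm and grips with 3 to 60 N. Pads are 19 mm wide; open, the fingers measure 130 mm over their backs; the gripper's body (75 mm by 190 mm) begins 47 mm behind the grasp point.
Start: joints at [1.209, 0.434, 0.025, 1.573, -0.012, 1.134, -0.075], TCP at [159.926, -604.204, 292.242] pointing down, gripper open.
Joint ranges: [-2.62, 2.62], [-0.44, 2.09], [-1.27, 1.32], [0.08, 2.57], [-1.32, 4.46], [0.12, 2], [-2.74, 2.74]. Speed limits (rad/s): [2.22, 2.22, 3.01, 3.01, 3.14, 3.14, 3.14].

### API

Orientations are given as a unit quaternion [x, y, z, w].
In Python, from cell import * gives the robot as it stands. The module is installed in compiled form; this text tells all that it offers.
- The arm moves only by the shell command python3 -m creep 'ROWS' [FORCE]. ROWS is JSON, one flat list of numbers, 5 for each row, row after row: the finger opening in mm, from 0 to 91.8, then the shift along the tool's x, y, z in mm, then the turn about the tool's z in rad. In form: [grip, tx, ty, tz, yaw, grip, tx, ty, tz, yaw, ...]. A call has exactly 5 rows; each row is the pose to reach, as a shift and turn from the pose measured when the call began, along the tool's axes at that moment; what a row does not reach only later rows make up. A row lasts 1/8 s, in which the tool goes at most 62.5 mm and 10.7 degrees, less where a joint would pass 70% of its speed; a pose out of reach is approached as far as the arm can. A call with a gripper value outside its range is refused whole. The fingers move at their own pace and stop on an object; FORCE is the grip in N (left out, the last holds). Time passes only in rows, so rows that repeat a pose let the fingers close, or fill a call up. It gives the time, the measured TCP pose, the force and the opening at its end, in the units of the state.
- read_state(): the state, without advancing time (a new reading comes with each control period).
- read_camera(name): name is "scene" or "side" or "wrist"; returns a dict with "frame" (480x640x3 uint8, red, green, blue), "camera_matrix" (3x3 intrinsics, pixels), "k1" (the pictures are not rectified: a ray, as slopes to the right and down, at radius r is drawn at 1 + k1 r^2 times it, then the intrinsics apply), "rvec" (rotation vector, rad) and "tvec" (3), from world to camera coordinates, as OpenCV has them. Camera axes: x right, y down, z forward; pixel columns grow to the right and rows downward; lengths in mm; the calibration is good to about 2 mm. A picture is of the moment at which its call begins. There is no depth.
- sign_off(): hands the job in, once; it reports no verdict.
Trained networks look in the newest picture that a camera, given by its name, has taken for a name from the list of things; names that differ only in an ending like _2 or _b are one class to them, and where a whole thing is asked for, a point or a joint stands for the part that bears it (a point fixed in the world has none). Each returns a list of dicts, best first, with "conf" (0 to 1); they miss things now and then, are a little off and sometimes report something else, mostly with a low value. They report only what shows in the picture. A call takes as long as a camera call. They do not tell look-alikes from the thing itself.
- outline_of(camera, label): "mask" (480x640 bool, what is visible of it) and "extent" ([left, top, right, bottom] in pixels, round what is visible of it).
- landmark_of(camera, label): "point" ([column, row] in pixels: a listed point, or the origin of a listed thing).
The state is a dict: "time": time; "joint_positions": joint angles; "qd": joint speeds; "effort": joint torques, N m; "position": TCP position; "tool_rot": TCP orientation; "wrist_force": force on the tool from outside, world axes, zero at the start; "moment": the same for the moment, N m; "gripper_width": finger opening in mm.
Only numpy, scipy, OpenCV 4.12 (cv2) and the standard library are available. Lean on these libraries where they do the work, as an engineer would, in place of code of your own. Each camera call takes 0.05 s, during which the arm holds its last target.

## Working session

There is one attempt and no reset: what is moved stays moved. The work goes in short steps, Python scripts to look and compute and a shell command to move; the robot and the scene stay as the last step left them, time stands still between calls to the robot, and variables do not carry over. Pictures are saved under pics/ and viewed, and the job is handed in when it is done.

```bash
mkdir -p pics; ls; python3 - <<'E'
from cell import *
import cv2
for n in ["scene","side","wrist"]:
    c=read_camera(n); cv2.imwrite(f"pics/{n}0.png",c["frame"][:,:,::-1]); print(n,c["camera_matrix"],c["k1"],c["rvec"],c["tvec"])
s=read_state(); print(s)
E
```

```text
pics
scene [[484.28356118   0.         321.71812364]
 [  0.         484.28356118 242.13646439]
 [  0.           0.           1.        ]] -0.05911968876962867 [ 0.9215561   2.67711001 -0.84713821] [ 502.37841292 -189.65178431 1276.84408348]
side [[498.90849779   0.         324.89405106]
 [  0.         498.90849779 241.90762054]
 [  0.           0.           1.        ]] -0.04248558161309061 [ 0.5048204  -2.52684879  1.39804841] [509.68775511 218.74426778 736.77205193]
wrist [[421.04678365   0.         315.3999197 ]
 [  0.         421.04678365 237.30792866]
 [  0.           0.           1.        ]] -0.10027299088907243 [-2.30323498  1.77570575  0.25179014] [-625.09353146  -33.89038186  388.88388839]
{'time': 0.15, 'joint_positions': array([ 1.20941006,  0.43504138,  0.02497774,  1.57383952, -0.011614  ,
        1.1340229 , -0.07511523]), 'qd': array([ 0.00031741, -0.00130265,  0.00046486, -0.0026262 ,  0.00029355,
        0.00029261, -0.00115459]), 'effort': array([ 2.34266379e-03, -6.68267655e+01,  9.85876322e-01, -3.14697826e+01,
       -6.06317469e-02,  3.93408292e-02,  1.09504190e-04]), 'position': array([ 159.83076712, -603.91138967,  291.65743707]), 'tool_rot': array([ 7.92406932e-01, -6.09992552e-01, -4.89543318e-04, -3.16600989e-04]), 'wrist_force': array([-0.19720187,  0.36527149,  0.38884082]), 'moment': array([-0.02209578,  0.03192397, -0.00503523]), 'gripper_width': 91.75934547061952}
```

View pics/scene0.png

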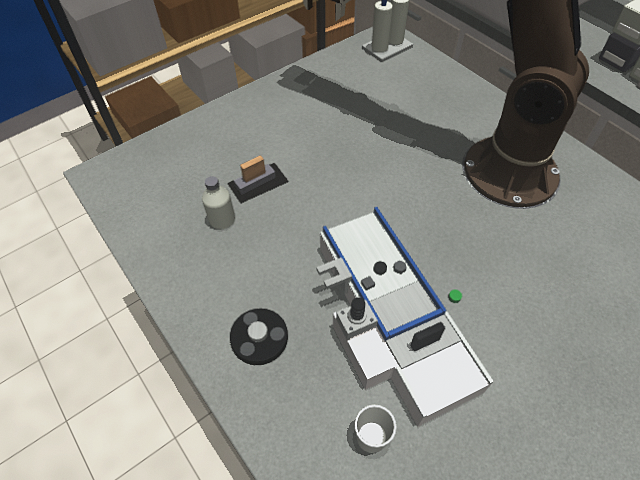

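View pics/side0.png

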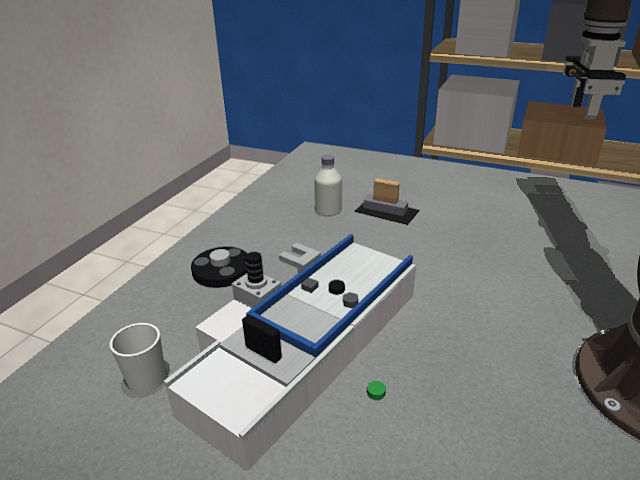

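View pics/wrist0.png

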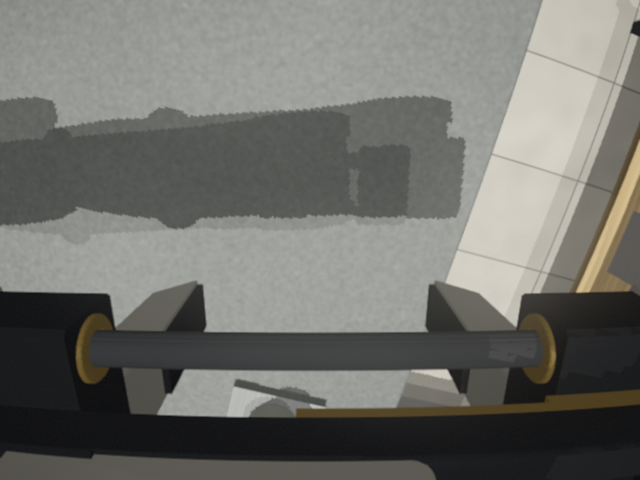

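The scene and side views show the station with its trough, the pin near (357,308) in scene, the three offcuts near (385,270), the scraper on its mat near (257,178), and the green look-alike on the bench at (455,296). Next I'll measure them.

```bash
cat > h.py <<'E'
from cell import *
import numpy as np, cv2
from scipy.optimize import least_squares
from scipy.spatial.transform import Rotation as R
def cam(n):
    c=read_camera(n); c["R"]=cv2.Rodrigues(np.array(c["rvec"]))[0]; c["t"]=np.array(c["tvec"]).ravel(); return c
def proj(c,P):
    P=np.atleast_2d(P).astype(float)
    d=np.array([c["k1"],0,0,0,0.])
    return cv2.projectPoints(P,c["R"],c["t"],c["camera_matrix"],d)[0][:,0]
def ray(c,px):
    u=cv2.undistortPoints(np.array([[px]],float),c["camera_matrix"],np.array([c["k1"],0,0,0,0.]))[0,0]
    return -c["R"].T@c["t"], c["R"].T@np.array([u[0],u[1],1])
def onz(c,px,z):
    o,d=ray(c,px); return o+d*(z-o[2])/d[2]
def tri(cs,ps):
    A=np.zeros((3,3));b=np.zeros(3)
    for c,p in zip(cs,ps):
        o,d=ray(c,p); d=d/np.linalg.norm(d); M=np.eye(3)-np.outer(d,d); A+=M;b+=M@o
    X=np.linalg.solve(A,b)
    return X,[float(np.linalg.norm(proj(c,X)[0]-p)) for c,p in zip(cs,ps)]
def lm(n,l,k=1):
    r=landmark_of(n,l); return [(round(d["conf"],2),np.round(d["point"],1)) for d in r[:k]]
E
python3 - <<'E'
from h import *
cs={n:cam(n) for n in ["scene","side"]}
L=["station","chute","bore","notch","pin_grip","gate_handle","scraper_mid","mat_top","disc_mid","square_mid","hexagon_mid","bottle","holder","beaker"]
D={}
for l in L:
    a=lm("scene",l,2);b=lm("side",l,2)
    D[l]=(a,b)
    try:
        X,e=tri([cs["scene"],cs["side"]],[a[0][1],b[0][1]]); print(l,np.round(X,1),np.round(e,1),a,b)
    except Exception as ex: print(l,a,b,ex)
import pickle; pickle.dump((D,),open("d.pkl","wb"))
pts={"station":(0,0,0),"chute":(0,40,70),"bore":(100,30,95),"notch":(100,-80,95),"pin_grip":(100,30,126),"gate_handle":(0,125,100)}
def f(p,v=0):
    r=[]
    for k,P in pts.items():
        c_,s_=np.cos(p[2]),np.sin(p[2]); W=[p[0]+c_*P[0]-s_*P[1],p[1]+s_*P[0]+c_*P[1],P[2]]
        for i,n in enumerate(["scene","side"]):
            if D[k][i]: 
                e=proj(cs[n],W)[0]-D[k][i][0][1]; r+=list(e)
                if v: print(k,n,np.round(e,1))
    return r
for y0 in [0,1.57,3.14,-1.57]:
    s=least_squares(f,[550,-150,y0],loss="soft_l1"); print(s.x,s.cost)
    if s.cost<200: f(s.x,1)
E
```

```text
station [525.  100.4   4.1] [0.7 0.9] [(0.96, array([390.6, 305.6])), (0.61, array([330. , 272.9]))] [(0.97, array([316.8, 339.4]))]
chute [534.6 138.1  73.7] [0.2 0.3] [(0.61, array([403.5, 305.8])), (0.52, array([261.2, 339.5]))] [(0.57, array([300.6, 319.6]))]
bore [627.9 107.6  96.3] [2.8 3.3] [(0.85, array([358.9, 319. ])), (0.51, array([250. , 172.5]))] [(0.74, array([259.4, 281.3]))]
notch [604.3   2.8 100.5] [0.5 0.6] [(0.58, array([334.4, 272.6]))] [(0.69, array([298. , 251.3]))]
pin_grip [632.8 101.5 129.1] [0.1 0.1] [(0.88, array([355.6, 307.5])), (0.33, array([390.2, 305.9]))] [(0.75, array([254.2, 264.3]))]
gate_handle [555.9 213.7 101.7] [0.9 1.2] [(0.73, array([424.7, 332.7]))] [(0.97, array([262.6, 333.9]))]
scraper_mid [(0.68, array([251.6, 172. ]))] [] list index out of range
mat_top [ 545.1 -375.6    1.3] [0.2 0.3] [(0.57, array([260.9, 182. ])), (0.27, array([222.5, 220. ]))] [(0.79, array([388.8, 212.2]))]
disc_mid [512.7  42.9  76.3] [1.3 1.6] [(0.71, array([380.2, 266.6])), (0.68, array([221.2, 219.1]))] [(0.66, array([335.7, 287.9])), (0.52, array([376.2, 391.
[... 965 characters left out ...]

[526.92004989  95.8540657   -6.51461951] 19.264916432183863
station scene [-2.3  0.5]
station side [ 0.7 -0.8]
chute scene [-1.9  0.3]
chute side [0.4 0.1]
bore scene [-3.3 -3.5]
bore side [-2.5  0.4]
notch scene [-3.  -1.2]
notch side [0.7 0.6]
pin_grip scene [0.8 0.6]
pin_grip side [1. 2.]
gate_handle scene [1.5 2.7]
gate_handle side [-0.1  1.8]
[526.92005268  95.85406266 571.53842882] 19.264916432208665
station scene [-2.3  0.5]
station side [ 0.7 -0.8]
chute scene [-1.9  0.3]
chute side [0.4 0.1]
bore scene [-3.3 -3.5]
bore side [-2.5  0.4]
notch scene [-3.  -1.2]
notch side [0.7 0.6]
pin_grip scene [0.8 0.6]
pin_grip side [1. 2.]
gate_handle scene [1.5 2.7]
gate_handle side [-0.1  1.8]
```

```bash
cat >> h.py <<'E'
ST=[526.9,95.85,-0.2314]
def S(P,st=None):
    p=st or ST; P=np.atleast_2d(P).astype(float); c,s=np.cos(p[2]),np.sin(p[2])
    return np.c_[p[0]+c*P[:,0]-s*P[:,1],p[1]+s*P[:,0]+c*P[:,1],P[:,2]]
def Sinv(W):
    W=np.atleast_2d(W).astype(float);c,s=np.cos(ST[2]),np.sin(ST[2]); d=W[:,:2]-ST[:2]
    return np.c_[c*d[:,0]+s*d[:,1],-s*d[:,0]+c*d[:,1],W[:,2]]
def boxl(x0,x1,y0,y1,z): return np.array([[x0,y0,z],[x1,y0,z],[x1,y1,z],[x0,y1,z],[x0,y0,z]])
LINES=[boxl(-60,60,-200,80,88),boxl(-68,68,-200,90,88),boxl(68,132,5,55,95),boxl(75,125,-105,-55,95),np.array([[125,-69,95],[89,-69,95],[89,-91,95],[125,-91,95]]),boxl(-30,30,117,133,125)]
def over(c,lines,crop,z,fn):
    x0,y0,x1,y1=crop
    im=c["frame"][:,:,::-1].copy()[y0:y1,x0:x1]; im=cv2.resize(im,None,fx=z,fy=z,interpolation=cv2.INTER_CUBIC)
    for L in lines:
        L=np.array(L); D=np.vstack([np.linspace(a,b,12) for a,b in zip(L[:-1],L[1:])])
        p=((proj(c,D)+0.5-[x0,y0])*z).astype(int); cv2.polylines(im,[p.reshape(-1,1,2)],False,(0,0,255),1)
    cv2.imwrite(fn,im)
E
python3 - <<'E'
from h import *
LL=[S(L) for L in LINES]
over(cam("scene"),LL,(300,195,500,345),4,"pics/o1.png"); over(cam("side"),LL,(180,220,430,400),3.2,"pics/o2.png")
E
```

```text
(no output)
```

View pics/o1.png

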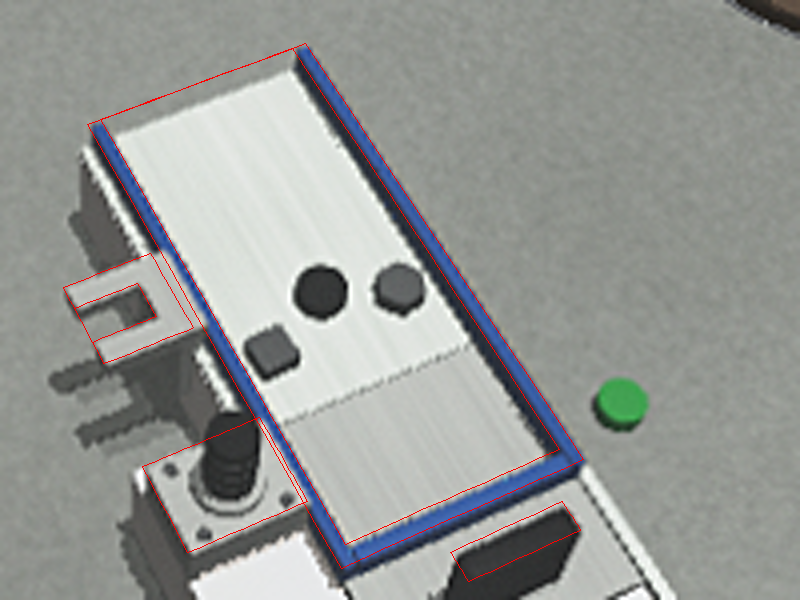

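View pics/o2.png

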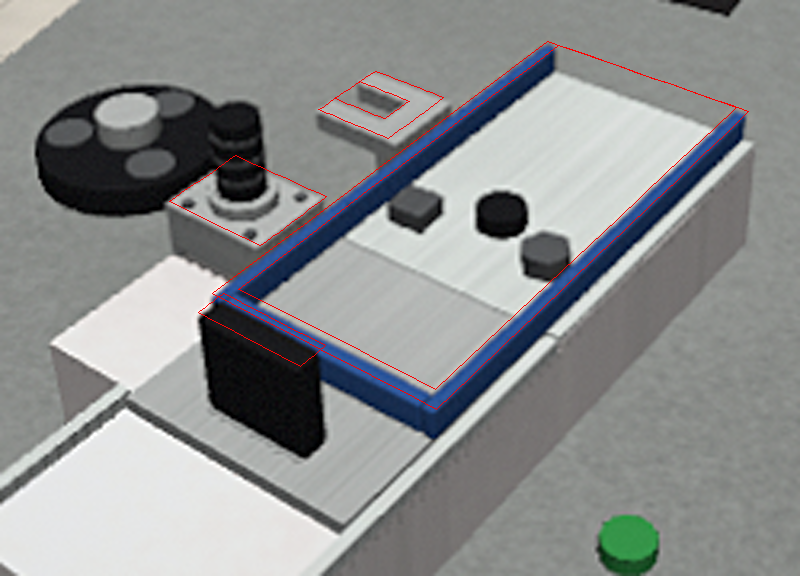

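```bash
cat >> h.py <<'E'
YS=np.pi/2+ST[2]   # world angle of station +y
def go(target,ang=None,s=None):
    """target TCP world xyz, ang world angle wanted for tool x (mod pi); prints shift"""
    s=s or read_state(); r=R.from_quat(s["tool_rot"]); d=r.inv().apply(np.array(target)-s["position"])
    x=r.as_matrix()[:,0]; a=np.arctan2(x[1],x[0])
    w=0 if ang is None else (ang-a+np.pi/2)%np.pi-np.pi/2
    print("t=%.2f"%s["time"],"tx ty tz",np.round(d,1),"yaw",round(-w,3),"tilt",np.round(r.as_matrix()[:,2],4),"q7",round(s["joint_positions"][6],2))
def show():
    s=read_state(); print("t=%.2f"%s["time"],np.round(s["position"],1),"F",np.round(s["wrist_force"],1),"w",round(s["gripper_width"],1)); return s
def wristcam():
    return cam("wrist")
E
python3 - <<'E'
from h import *
s=show()
p=S([100,30,0])[0]; print(p); go([p[0],p[1],290],YS)
c=cam("wrist"); o=-c["R"].T@c["t"]; r=R.from_quat(s["tool_rot"]); print("cam in tool",r.inv().apply(o-s["position"]), r.inv().apply(c["R"][2]))
for n,z in [("disc_mid",76),("square_mid",76),("hexagon_mid",76)]:
    a=lm("scene",n)[0][1];b=lm("side",n)[0][1]
    for cc,q in [(cam("scene"),a),(cam("side"),b)]: print(n,np.round(Sinv(onz(cc,q,z)),1))
E
```

```text
t=1.75 [ 159.9 -604.2  292.2] F [-0.2 -0.3 -0.8] w 92.0
[631.11484022 102.11634491   0.        ]
t=1.75 tx ty tz [-562.3 -636.2    2.2] yaw 0.49 tilt [-0.e+00 -1.e-04 -1.e+00] q7 -0.08
cam in tool [  0.53043416 -74.47905295 -91.33006095] [6.79172445e-04 2.77579854e-01 9.60702328e-01]
disc_mid [[-114.6   63.8   76. ]]
disc_mid [[-171.8  101.6   76. ]]
square_mid [[ 41.3 -34.1  76. ]]
square_mid [[ 44.1 -42.5  76. ]]
hexagon_mid [[-40.8 -44.5  76. ]]
hexagon_mid [[-36.1 -43.5  76. ]]
```

```bash
python3 -m creep '[91,-562,-636,0,0.49,91,-562,-636,0,0.49,91,-562,-636,0,0.49,91,-562,-636,0,0.49,91,-562,-636,0,0.49]'; python3 - <<'E'
from h import *
show(); go([631.1,102.1,290],YS)
E
```

```text
time: 3.02
position: [333.8, -343.4, 292.6]
tool_rot: [-0.621, 0.784, -0.0, 0.0]
wrist_force: [0.7, 0.2, 1.1]
gripper_width: 90.9
t=3.02 [ 333.8 -343.4  292.6] F [0.7 0.2 1.1] w 90.9
t=3.02 tx ty tz [-501.8 -187.2    2.5] yaw 0.0 tilt [ 7.e-04 -7.e-04 -1.e+00] q7 -1.12
```

```bash
python3 -m creep '[91,-502,-187,2,0,91,-502,-187,2,0,91,-502,-187,2,0,91,-502,-187,2,0,91,-502,-187,2,0]'; python3 - <<'E'
from h import *
show(); go([631.1,102.1,290],YS)
E
```

```text
time: 3.65
position: [507.0, -83.4, 291.5]
tool_rot: [-0.621, 0.784, -0.001, 0.0]
wrist_force: [1.3, -0.9, 0.2]
gripper_width: 90.9
t=3.65 [507.  -83.4 291.5] F [ 1.3 -0.9  0.2] w 90.9
t=3.65 tx ty tz [-209.   -78.2    1.6] yaw -0.0 tilt [ 0.0016 -0.001  -1.    ] q7 -1.81
```

```bash
python3 -m creep '[91,-209,-78,0,0,91,-209,-78,0,0,91,-209,-78,0,0,91,-209,-78,0,0,91,-209,-78,0,0]'; python3 - <<'E'
from h import *
show(); go([631.1,102.1,290],YS)
c=cam("wrist")
over(c,[S(L) for L in LINES]+[S(boxl(-60,60,0,80,70))],(0,0,640,480),1.25,"pics/w1.png")
E
```

```text
time: 4.28
position: [631.5, 106.0, 291.0]
tool_rot: [-0.623, 0.783, -0.0, 0.001]
wrist_force: [-0.3, -0.5, 0.7]
gripper_width: 91.1
t=4.28 [631.5 106.  291. ] F [-0.3 -0.5  0.7] w 91.1
t=4.28 tx ty tz [ 3.8 -0.5  0.9] yaw 0.004 tilt [ 0.0012  0.001  -1.    ] q7 -2.15
```

View pics/w1.png

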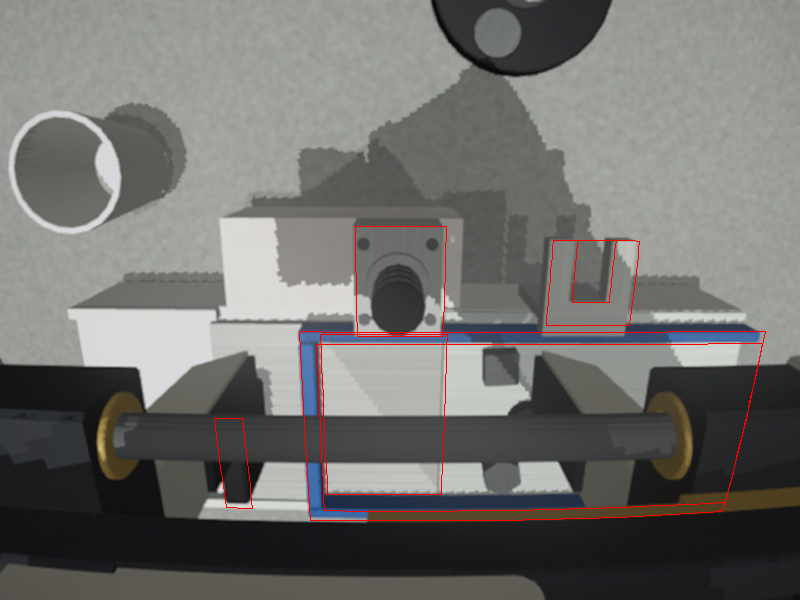

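```bash
python3 - <<'E'
from h import *
c=cam("wrist"); s=show()
LL=[S(L) for L in LINES]+[S(boxl(-60,60,0,80,70))]
over(c,[],(230,160,630,300),2,"pics/w2.png")
over(c,LL,(230,160,630,300),2,"pics/w2o.png")
a=cv2.imread("pics/w2.png");b=cv2.imread("pics/w2o.png");cv2.imwrite("pics/w2s.png",np.vstack([a,b]))
E
```

```text
t=4.38 [630.7 101.8 291.2] F [ 0.9 -0.3 -0.4] w 91.2
```

View pics/w2s.png

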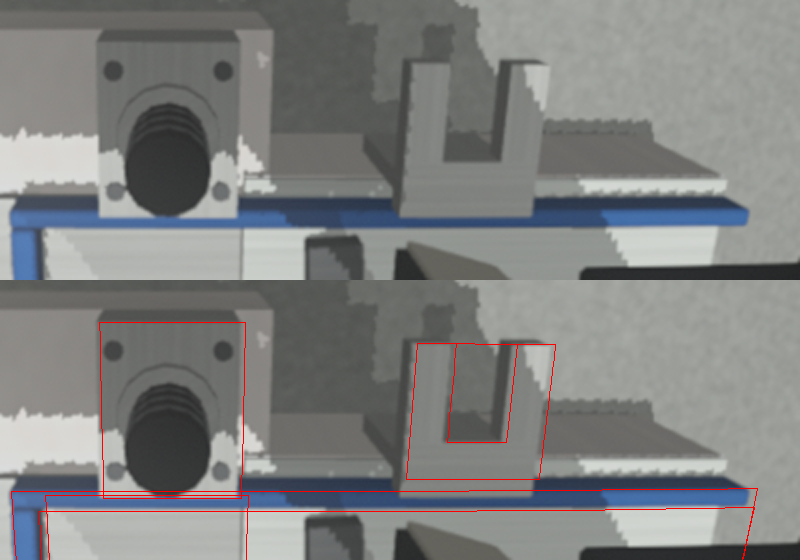

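```bash
python3 - <<'E'
from h import *
c=cam("wrist")
# 2x crop coords
W={(132,55,95):(98,40),(132,5,95):(240,40),(68,55,95):(98,217),(68,5,95):(239,217),
(125,-55,95):(407,62),(125,-105,95):(548,65),(89,-69,95):(443,162),(89,-91,95):(502,162),(68,-105,95):(533,216),(68,-55,95):(400,216),(68,90,88):(10,211),(68,-200,88):(748,208)}
def f(p,v=0,zz=0):
    P=np.array(list(W)); q=(np.array(list(W.values()))/2+[230,160]) - 0.25
    e=proj(c,S(P,list(p[:3])))-q
    if v: print(np.round(np.c_[P,e],1))
    return e.ravel()
s=least_squares(f,[526.9,95.85,-.2314],loss="soft_l1");print(s.x);f(s.x,1)
sc=cam("scene");sd=cam("side")
A={(68,90,88):(345,568),(-68,90,88):(583,462),(-68,-200,88):(309,46),(68,-200,88):(92,122),(125,-105,95):(64,288),(125,-55,95):(107,362),(89,-91,95):(136,285),(89,-69,95):(157,313),(132,55,95):(193,551),(132,5,95):(143,468)}
B={(68,90,88):(213,293),(-68,90,88):(430,408),(-68,-200,88):(748,111),(68,-200,88):(549,43),(132,55,95):(168,204),(68,55,95):(262,247),(125,-105,95):(374,71),(125,-55,95):(317,110)}
def g(p,which):
    r=[]
    for (cc,D,x0,y0,z) in [(sc,A,300,195,4),(sd,B,180,220,3.2)]:
        if cc is sc and 'a' not in which: continue
        if cc is sd and 'b' not in which: continue
        r.append((proj(cc,S(np.array(list(D)),list(p)))-(np.array(list(D.values()))/z+[x0,y0]-.5)).ravel())
    return np.concatenate(r)
for w in ['a','b','ab']:
    s=least_squares(g,[526.9,95.85,-.2314],args=(w,)); print(w,s.x,s.cost)
E
```

```text
[ 5.27274911e+02  9.58527109e+01 -2.34926234e-01]
[[ 1.32e+02  5.50e+01  9.50e+01 -1.50e+00  5.00e-01]
 [ 1.32e+02  5.00e+00  9.50e+01  4.00e-01  6.00e-01]
 [ 6.80e+01  5.50e+01  9.50e+01  5.00e-01 -1.00e-01]
 [ 6.80e+01  5.00e+00  9.50e+01 -1.20e+00 -0.00e+00]
 [ 1.25e+02 -5.50e+01  9.50e+01  2.60e+00  2.00e-01]
 [ 1.25e+02 -1.05e+02  9.50e+01  1.30e+00 -6.00e-01]
 [ 8.90e+01 -6.90e+01  9.50e+01 -2.00e-01 -1.00e-01]
 [ 8.90e+01 -9.10e+01  9.50e+01 -1.00e-01 -1.00e-01]
 [ 6.80e+01 -1.05e+02  9.50e+01 -5.00e-01  0.00e+00]
 [ 6.80e+01 -5.50e+01  9.50e+01 -1.00e-01  3.00e-01]
 [ 6.80e+01  9.00e+01  8.80e+01 -1.70e+00 -5.00e-01]
 [ 6.80e+01 -2.00e+02  8.80e+01  2.60e+00  0.00e+00]]
a [ 5.26205521e+02  9.65781423e+01 -2.34842398e-01] 2.7914585594427757
b [ 5.27546583e+02  9.63609333e+01 -2.35131410e-01] 2.508788947803273
ab [ 5.26893383e+02  9.67063177e+01 -2.35400410e-01] 6.214627044851385
```

```bash
sed -i 's/^ST=.*/ST=[527.0,96.3,-0.235]/' h.py; python3 - <<'E'
from h import *
p=S([100,30,173])[0]; print(p); go(p,YS)
E
```

```text
[631.2367237  102.19113169 173.        ]
t=4.53 tx ty tz [ -2.    0.  118.7] yaw 0.001 tilt [ 0.0015 -0.0018 -1.    ] q7 -2.15
```

```bash
python3 -m creep '[91,-2,0,60,0.001,91,-2,0,118,0.001,91,-2,0,118,0.001,20,-2,0,118,0.001,20,-2,0,118,0.001]' 40; python3 -m creep '[10,0,0,0,0,10,0,0,0,0,10,0,0,0,0,10,0,0,0,0,10,0,0,0,0]' 40; python3 - <<'E'
from h import *
show(); go(S([100,30,173])[0],YS)
c=cam("wrist")
over(c,[S(L) for L in LINES],(0,0,640,480),1.25,"pics/w3.png")
E
```

```text
time: 5.15
position: [632.8, 102.4, 176.8]
tool_rot: [-0.619, 0.785, -0.002, 0.002]
wrist_force: [-0.5, 0.0, 0.0]
gripper_width: 75.9
time: 5.78
position: [632.8, 102.5, 176.7]
tool_rot: [-0.619, 0.785, -0.002, 0.002]
wrist_force: [0.3, 0.1, 0.3]
gripper_width: 25.6
t=5.78 [632.8 102.5 176.7] F [0.3 0.1 0.3] w 25.6
t=5.78 tx ty tz [0.7 1.4 3.7] yaw 0.0 tilt [ 6.e-03 -7.e-04 -1.e+00] q7 -2.19
```

View pics/w3.png

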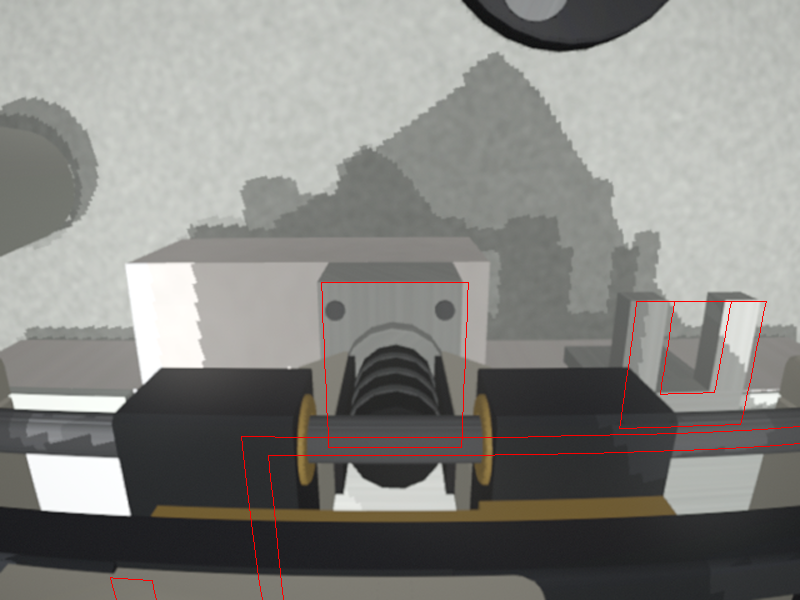

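```bash
python3 -m creep '[10,0,0,-10,0,10,0,0,-35,0,10,0,0,-65,0,10,0,0,-80,0,10,0,0,-80,0]' 40; python3 - <<'E'
from h import *
s=show(); go(S([100,-80,s["position"][2]])[0],YS)
c=cam("side");over(c,[S(L) for L in LINES],(180,150,430,330),3.2,"pics/s3.png")
c=cam("wrist")
over(c,[S(L) for L in LINES],(0,0,640,480),1.25,"pics/w4.png")
E
```

```text
time: 6.45
position: [632.7, 102.6, 257.7]
tool_rot: [-0.619, 0.785, -0.003, 0.003]
wrist_force: [0.2, 0.2, -2.2]
gripper_width: 25.4
t=6.45 [632.7 102.6 257.7] F [ 0.2  0.2 -2.2] w 25.4
t=6.45 tx ty tz [110.7   1.3  -0.2] yaw -0.0 tilt [ 7.9e-03 -4.0e-04 -1.0e+00] q7 -2.17
```

View pics/s3.png

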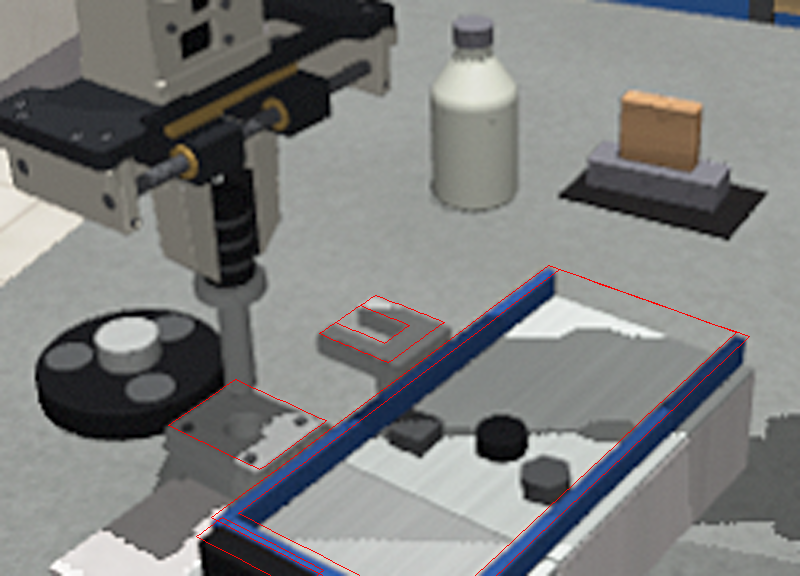

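```bash
python3 -m creep '[10,37,0,0,0,10,75,0,0,0,10,110.7,-0.5,0,0,10,110.7,-0.5,0,0,10,110.7,-0.5,0,0]' 40; python3 - <<'E'
from h import *
s=show(); go(S([100,-80,s["position"][2]])[0],YS)
x,y,z=s["position"]; st=Sinv([[x,y,z]])[0]; print(st)
gz=z-47
def ring(r,zz,a=st): 
    t=np.linspace(0,2*np.pi,24); return S(np.c_[a[0]+r*np.cos(t),a[1]+r*np.sin(t),0*t+zz])
LL=[S(L) for L in LINES]+[ring(8,gz-91),ring(18,gz-31),ring(13,gz+23)]
c=cam("side");over(c,LL,(240,180,390,290),5,"pics/s4.png")
c=cam("scene");over(c,LL,(290,220,410,310),6,"pics/c4.png")
c=cam("wrist");over(c,LL,(0,0,640,480),1.25,"pics/w5.png")
E
```

```text
time: 7.18
position: [606.2, -4.9, 254.8]
tool_rot: [-0.619, 0.785, -0.001, 0.001]
wrist_force: [0.5, 0.7, -0.5]
gripper_width: 25.3
t=7.17 [606.2  -4.9 254.8] F [ 0.5  0.7 -0.5] w 25.3
t=7.17 tx ty tz [-0.   0.6 -0. ] yaw 0.0 tilt [ 3.2e-03 -6.0e-04 -1.0e+00] q7 -1.99
[100.58542797 -80.01853442 254.81557295]
```

View pics/s4.png

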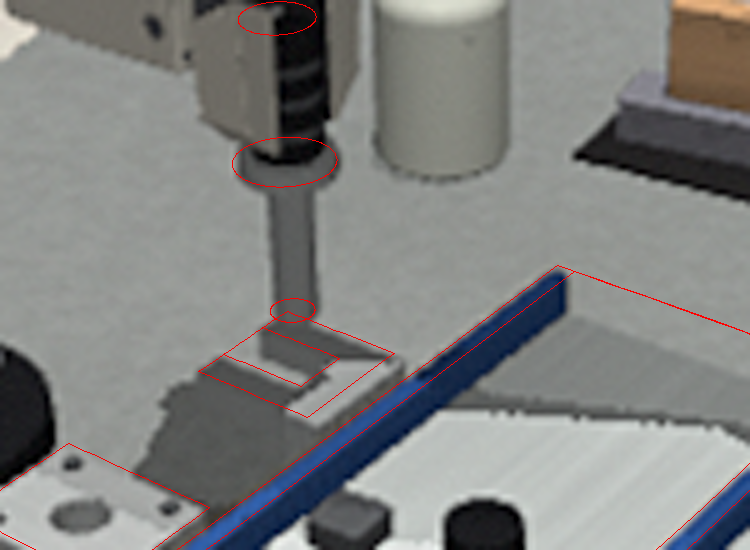

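View pics/c4.png

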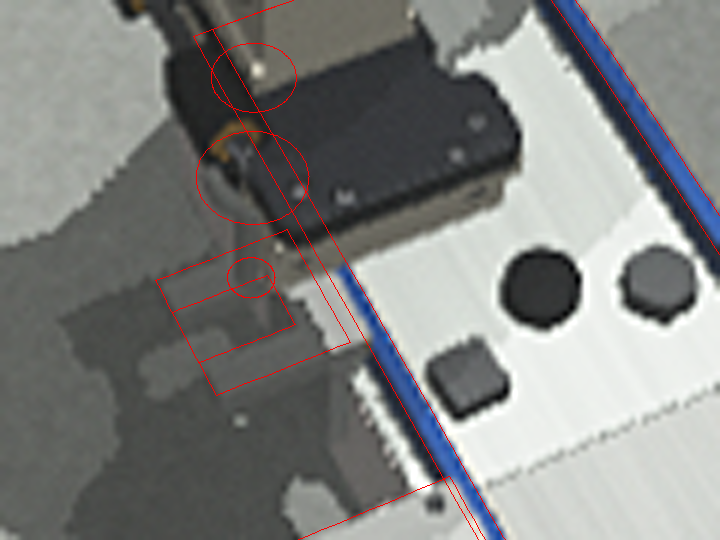

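View pics/w5.png

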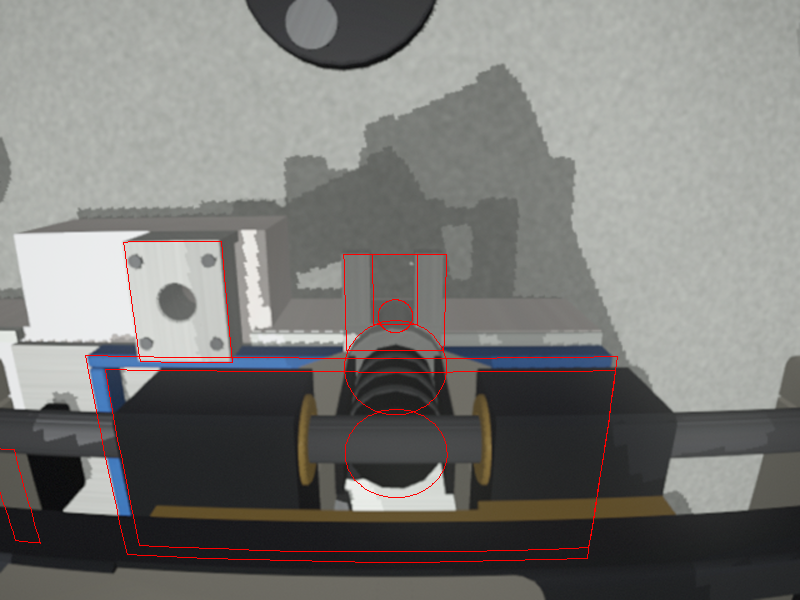

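```bash
python3 -m creep '[10,0,-1,8,0,10,0,-1,18,0,10,0,-1,28,0,10,0,-1,38,0,10,0,-1,38,0]' 40; python3 - <<'E'
from h import *
s=show(); go(S([101.5,-80,s["position"][2]])[0],YS)
c=cam("side");over(c,[],(240,180,390,290),5,"pics/s5.png")
E
```

```text
time: 7.95
position: [607.1, -4.4, 216.1]
tool_rot: [-0.62, 0.785, -0.001, 0.001]
wrist_force: [0.0, 0.2, -2.4]
gripper_width: 25.3
t=7.95 [607.1  -4.4 216.1] F [ 0.   0.2 -2.4] w 25.3
t=7.95 tx ty tz [ 0.7 -0.2  0. ] yaw 0.002 tilt [ 2.e-03 -6.e-04 -1.e+00] q7 -2.0
```

View pics/s5.png

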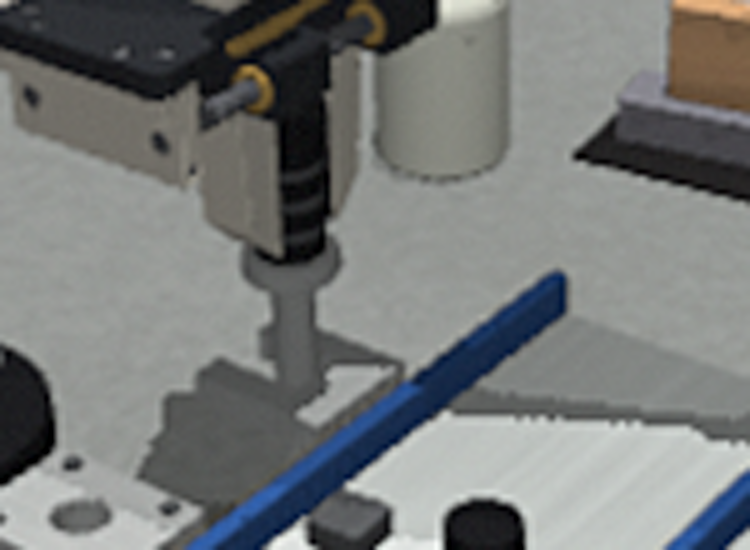

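```bash
python3 -m creep '[10,0.7,0,12,0,10,0.7,0,24,0,10,0.7,0,33,0,10,0.7,0,37,0,10,0.7,0,37,0]' 40; python3 - <<'E'
from h import *
s=show(); go(S([101.5,-80,s["position"][2]])[0],YS)
E
python3 -m creep '[10,0,0,1,0,10,0,0,1.5,0,10,0,0,2,0,10,0,0,2.5,0,10,0,0,2.5,0]' 40; python3 - <<'E'
from h import *
c=cam("side");over(c,[],(240,180,390,290),5,"pics/s6.png")
c=cam("wrist");over(c,[],(0,0,640,480),1.25,"pics/w6.png")
E
```

```text
time: 8.62
position: [607.3, -5.0, 179.5]
tool_rot: [-0.62, 0.785, -0.001, 0.001]
wrist_force: [-0.1, -0.0, -1.5]
gripper_width: 25.6
t=8.62 [607.3  -5.  179.5] F [-0.1 -0.  -1.5] w 25.6
t=8.62 tx ty tz [ 0.2  0.2 -0. ] yaw 0.002 tilt [ 2.6e-03 -5.0e-04 -1.0e+00] q7 -2.02
time: 9.25
position: [607.3, -5.0, 177.0]
tool_rot: [-0.62, 0.785, -0.001, 0.001]
wrist_force: [0.2, -0.1, -2.0]
gripper_width: 25.4
```

View pics/s6.png

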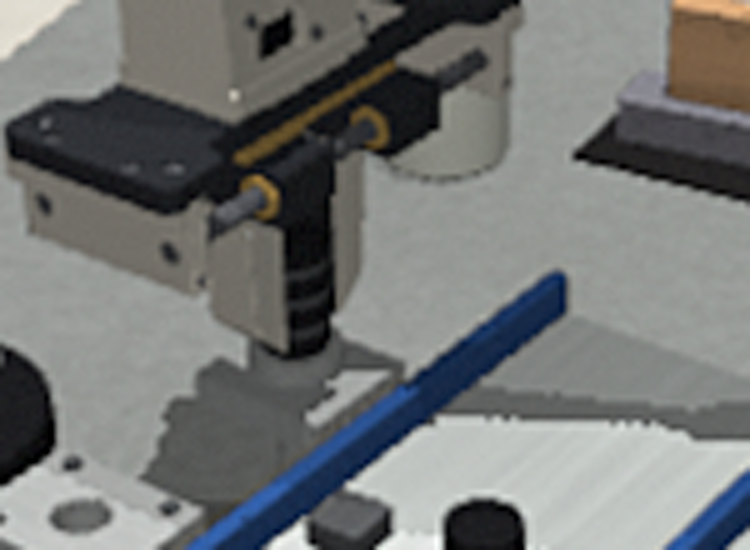

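```bash
python3 -m creep '[10,0,0,0.5,0,10,0,0,0.8,0,10,0,0,1.1,0,10,0,0,1.4,0,10,0,0,1.4,0]' 40
python3 -m creep '[91,0,0,0,0,91,0,0,0,0,91,0,0,0,0,91,0,0,0,0,91,0,0,0,0]'
python3 -m creep '[91,0,0,-30,0,91,0,0,-80,0,91,0,0,-125,0,91,0,0,-125,0,91,0,0,-125,0]'
python3 - <<'E'
from h import *
s=show(); go(S([0,125,163])[0],YS)
c=cam("side");over(c,[S(L) for L in LINES],(240,180,390,290),5,"pics/s7.png")
c=cam("wrist");over(c,[S(L) for L in LINES],(0,0,640,480),1.25,"pics/w7.png")
E
```

```text
time: 9.98
position: [607.4, -5.0, 176.6]
tool_rot: [-0.62, 0.785, -0.001, 0.001]
wrist_force: [-3.0, 0.1, 8.1]
gripper_width: 25.3
time: 10.6
position: [607.4, -5.0, 176.5]
tool_rot: [-0.62, 0.785, -0.001, 0.001]
wrist_force: [0.4, 0.2, -0.3]
gripper_width: 70.9
time: 11.22
position: [606.7, -5.0, 301.0]
tool_rot: [-0.62, 0.785, -0.001, 0.001]
wrist_force: [-0.3, 0.3, 0.0]
gripper_width: 90.9
t=11.22 [606.7  -5.  301. ] F [-0.3  0.3  0. ] w 90.9
t=11.22 tx ty tz [-205.2  101.1  137.7] yaw 0.002 tilt [ 2.7e-03 -8.0e-04 -1.0e+00] q7 -1.98
```

View pics/s7.png

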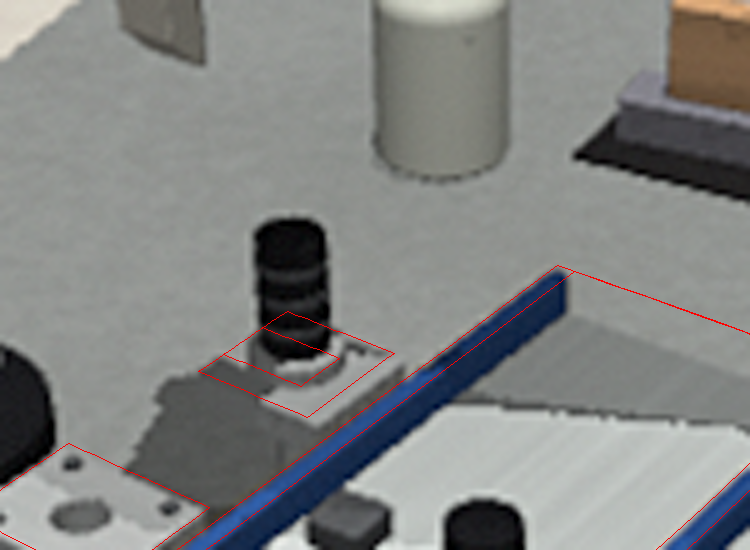

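View pics/w7.png

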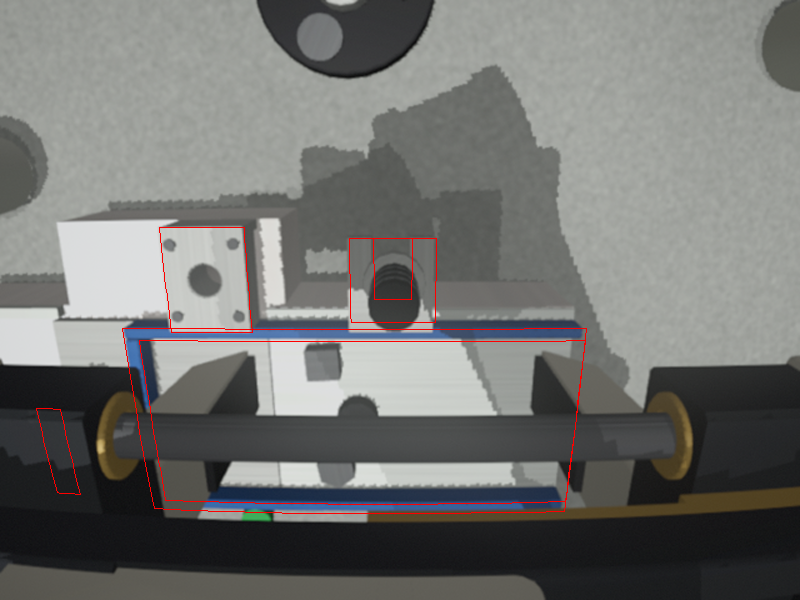

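```bash
python3 -m creep '[70,-62,30,0,0,70,-120,60,0,0,70,-180,90,0,0,60,-205,101,0,0,60,-205,101,0,0]'; python3 - <<'E'
from h import *
s=show(); go(S([0,125,160])[0],YS)
c=cam("wrist");over(c,[S(L) for L in LINES],(0,0,640,480),1.25,"pics/w8.png")
c=cam("side");over(c,[S(L) for L in LINES],(150,230,400,410),3,"pics/s8.png")
E
```

```text
time: 11.95
position: [553.3, 222.1, 298.6]
tool_rot: [-0.623, 0.782, 0.001, -0.001]
wrist_force: [-0.6, -0.9, -0.1]
gripper_width: 60.7
t=11.95 [553.3 222.1 298.6] F [-0.6 -0.9 -0.1] w 60.7
t=11.95 tx ty tz [  3.5  -3.9 138.5] yaw 0.009 tilt [-1.9e-03  5.0e-04 -1.0e+00] q7 -2.39
```

View pics/w8.png

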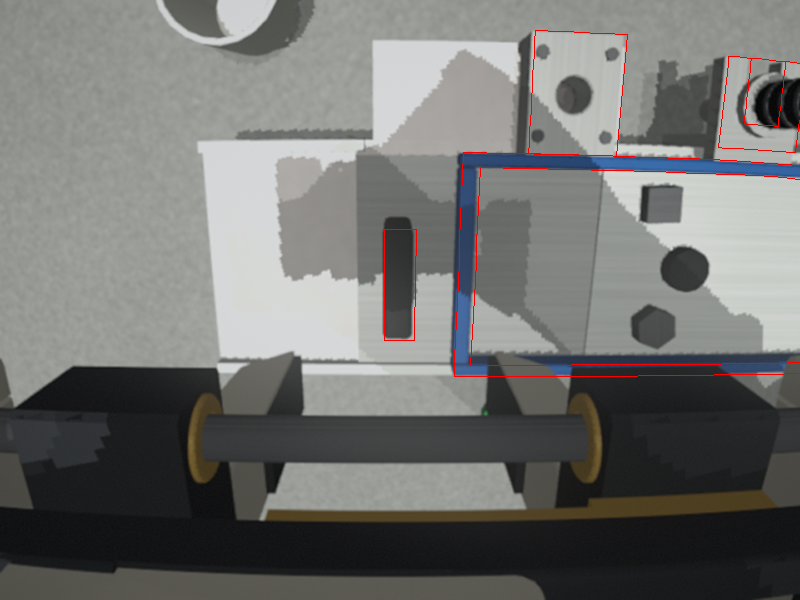

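View pics/s8.png

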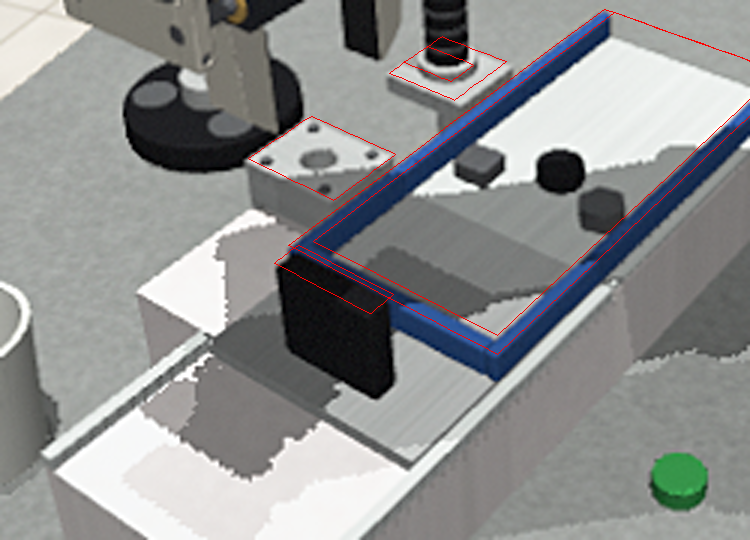

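```bash
python3 -m creep '[60,3,-4,60,0,60,3.5,-4,110,0,60,3.5,-4,138,0,60,3.5,-4,138,0,0,3.5,-4,138,0]' 30;python3 -m creep '[0,0,0,0,0,0,0,0,0,0,0,0,0,0,0,0,0,0,0,0,0,0,0,0,0]' 30; python3 - <<'E'
from h import *
s=show(); print(Sinv(s["position"])); go(S([0,210,s["position"][2]])[0],YS)
E
```

```text
time: 12.68
position: [559.0, 212.1, 161.7]
tool_rot: [-0.62, 0.785, -0.001, -0.001]
wrist_force: [0.1, 0.7, 0.6]
gripper_width: 54.1
time: 13.3
position: [560.7, 218.3, 162.7]
tool_rot: [-0.621, 0.784, 0.001, 0.005]
wrist_force: [9.7, 19.4, -12.0]
gripper_width: 16.3
t=13.30 [560.7 218.3 162.7] F [  9.7  19.4 -12. ] w 16.3
[[  4.37553502 126.49210709 162.66824107]]
t=13.30 tx ty tz [-83.5   4.    0.7] yaw 0.005 tilt [ 0.0062  0.0073 -1.    ] q7 -2.43
```

```bash
python3 -m creep '[0,-15,0,0,0,0,-35,0,0,0,0,-55,0,0,0,0,-72,0,0,0,0,-80,0,0,0]' 30; python3 - <<'E'
from h import *
s=show(); print(Sinv(s["position"])); go(S([4,211,s["position"][2]])[0],YS)
c=cam("wrist");over(c,[S(L) for L in LINES],(0,0,640,480),1.25,"pics/w9.png")
E
```

```text
time: 13.92
position: [579.3, 297.3, 162.7]
tool_rot: [-0.622, 0.783, 0.001, 0.005]
wrist_force: [3.5, -3.2, -7.8]
gripper_width: 16.0
t=13.93 [579.3 297.3 162.7] F [ 3.5 -3.2 -7.8] w 16.0
[[  4.10260121 207.6569294  162.69442093]]
t=13.93 tx ty tz [-3.3  0.1  0. ] yaw 0.006 tilt [ 0.0061  0.0069 -1.    ] q7 -2.52
```

View pics/w9.png

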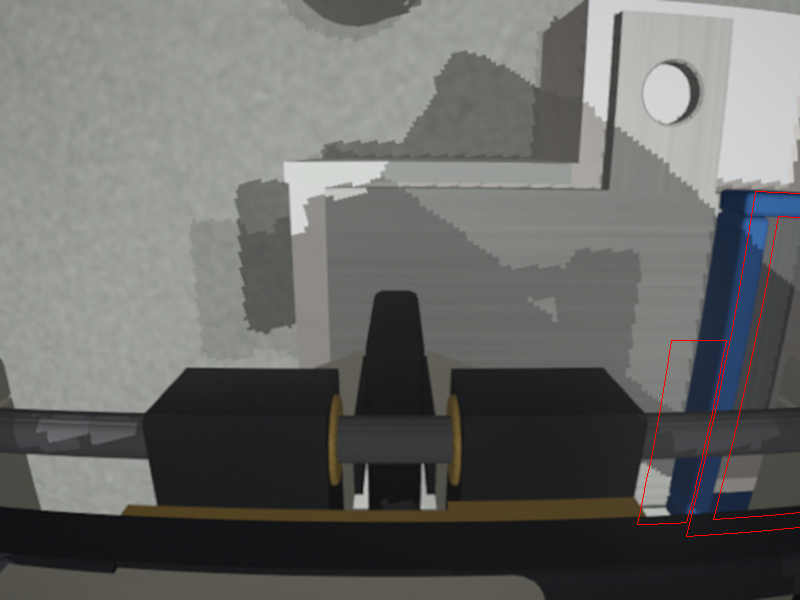

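```bash
python3 -m creep '[0,-1.5,0,0,0,0,-3,0,0,0,0,-4,0,0,0,0,-5,0,0,0,0,-5,0,0,0]' 30; python3 - <<'E'
from h import *
s=show(); print(Sinv(s["position"]))
E
```

```text
time: 14.6
position: [580.3, 301.3, 162.6]
tool_rot: [-0.621, 0.784, 0.0, 0.004]
wrist_force: [0.4, -6.5, -2.3]
gripper_width: 16.3
t=14.60 [580.3 301.3 162.6] F [ 0.4 -6.5 -2.3] w 16.3
[[  4.10630932 211.78223417 162.64679222]]
```

```bash
python3 -m creep '[0,-1,0,0,0,0,-2,0,0,0,0,-3,0,0,0,0,-3,0,0,0,0,-3,0,0,0]' 30; python3 - <<'E'
from h import *
s=show(); print(Sinv(s["position"]))
E
```

```text
time: 15.22
position: [580.4, 301.6, 162.6]
tool_rot: [-0.621, 0.784, -0.0, 0.002]
wrist_force: [-3.6, -11.7, 1.4]
gripper_width: 15.3
t=15.22 [580.4 301.6 162.6] F [ -3.6 -11.7   1.4] w 15.3
[[  4.16946038 212.07607314 162.63021471]]
```

```bash
python3 -m creep '[60,0,0,0,0,60,0,0,0,0,60,0,0,0,0,60,0,0,-40,0,60,0,0,-100,0]' 30; python3 - <<'E'
from h import *
s=show(); print(Sinv(s["position"]))
c=cam("side")
P=[onz(c,np.array(p)/3.2+[180,150]-.5,4) for p in [(558,197),(730,238),(768,190)]]
print(np.round(P,1)); e=P[1]-P[0]; f=P[2]-P[1]; print(np.hypot(*e[:2]),np.degrees(np.arctan2(e[1],e[0])),np.hypot(*f[:2]),np.degrees(np.arctan2(f[1],f[0])),(P[0]+P[2])/2)
go([545,-375,262.6],None)
over(c,[S(L) for L in LINES],(150,230,400,410),3,"pics/s9.png")
c=cam("scene"); over(c,[S(L) for L in LINES],(200,140,320,230),6,"pics/c9.png")
E
```

```text
time: 15.85
position: [579.2, 301.5, 262.1]
tool_rot: [-0.621, 0.784, 0.0, 0.0]
wrist_force: [0.6, 0.4, 0.2]
gripper_width: 58.4
t=15.85 [579.2 301.5 262.1] F [0.6 0.4 0.2] w 58.4
[[  2.99607564 211.70044858 262.1459636 ]]
[[ 624.7 -344.4    4. ]
 [ 486.7 -331.2    4. ]
 [ 479.  -413.5    4. ]]
138.62428005562788 174.54335015665947 82.68446265970084 -95.2987329115529 [ 551.83508952 -378.93332926    4.        ]
t=15.90 tx ty tz [ 669.3 -119.2    4.4] yaw 0 tilt [ 0.0116  0.0075 -0.9999] q7 -2.5
```

View pics/s9.png

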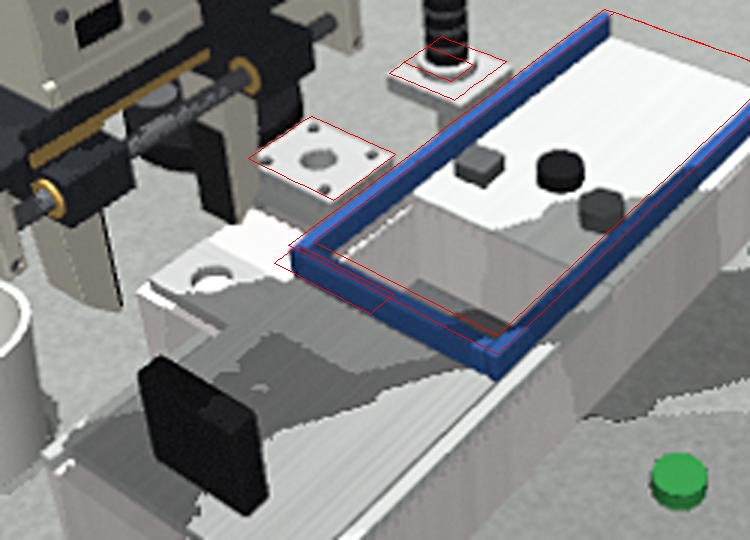

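View pics/c9.png

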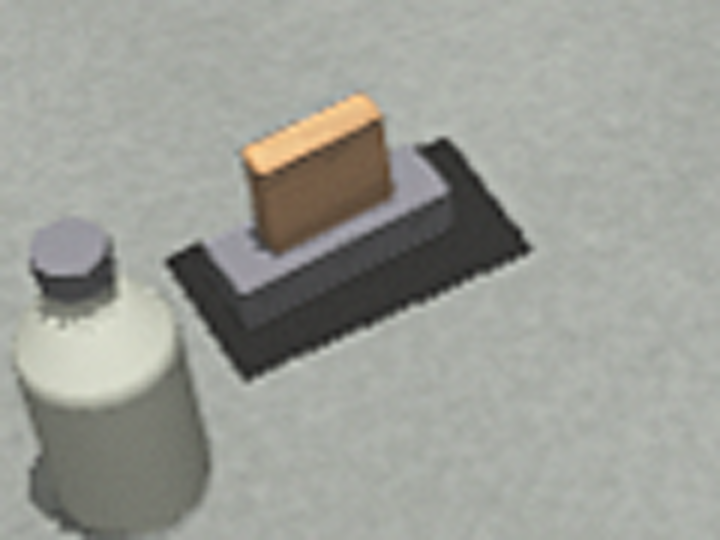

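```bash
python3 -m creep '[60,669,-119,-30,-0.14,60,669,-119,-30,-0.14,60,669,-119,-30,-0.14,60,669,-119,-30,-0.14,60,669,-119,-30,-0.14]' ; python3 - <<'E'
from h import *
s=show(); go([549,-377,285],1.476)
E
```

```text
time: 16.58
position: [563.8, -11.8, 277.6]
tool_rot: [-0.674, 0.738, -0.002, 0.008]
wrist_force: [1.2, -0.2, 0.1]
gripper_width: 59.9
t=16.57 [563.8 -11.8 277.6] F [ 1.2 -0.2  0.1] w 59.9
t=16.57 tx ty tz [365.  -18.3 -10.8] yaw 0.005 tilt [ 0.0147  0.0088 -0.9999] q7 -1.84
```

```bash
python3 -m creep '[60,62,-3,-2,0.005,60,124,-6,-4,0.005,60,186,-9,-6,0.005,60,240,-12,-8,0.005,60,280,-14,-9,0.005]' ; python3 - <<'E'
from h import *
s=show(); go([549,-377,285],1.476)
E
```

```text
time: 17.2
position: [552.2, -294.7, 284.2]
tool_rot: [-0.672, 0.741, -0.002, 0.009]
wrist_force: [1.5, 0.6, 1.2]
gripper_width: 60.1
t=17.20 [ 552.2 -294.7  284.2] F [1.5 0.6 1.2] w 60.1
t=17.20 tx ty tz [82.2 -4.8 -1.5] yaw -0.002 tilt [ 0.016   0.0079 -0.9998] q7 -1.33
```

```bash
python3 - <<'E'
from h import *
s=show(); go([549,-377,285],1.476)
c=cam("wrist"); cv2.imwrite("pics/w10.png",c["frame"][:,:,::-1])
E
```

```text
t=17.20 [ 552.2 -294.7  284.2] F [1.5 0.6 1.2] w 60.1
t=17.20 tx ty tz [82.2 -4.8 -1.5] yaw -0.002 tilt [ 0.016   0.0079 -0.9998] q7 -1.33
```

View pics/w10.png

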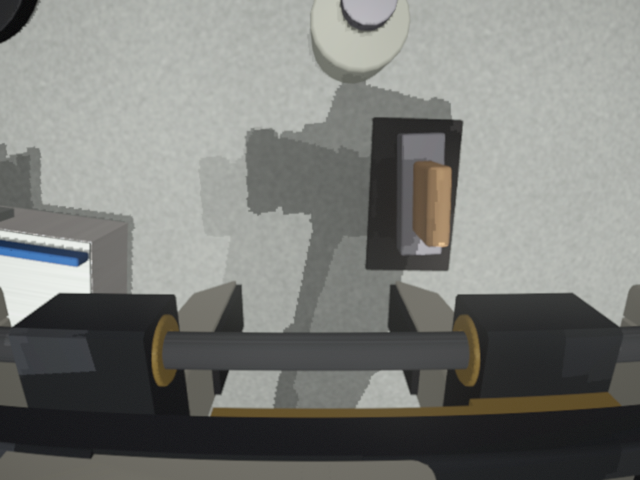

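```bash
python3 - <<'E'
from h import *
c=cam("wrist"); s=read_state()
over(c,[],(350,100,480,280),3.3,"pics/w11.png")
M={(70,40,4):(374,118),(70,-40,4):(462,121),(-70,-40,4):(449,269),(-70,40,4):(367,269)}
f=lambda p,D:(proj(c,S(np.array(list(D)),list(p)))-np.array(list(D.values()))).ravel()
r=least_squares(f,[549,-377,-.095],args=(M,));print("mat",r.x,np.round(r.fun,1))
B={(52,18,28):(399,134),(52,-18,28):(443,133),(-52,18,28):(399,254)}
r=least_squares(f,[549,-377,-.095],args=(B,));print("blk",r.x,np.round(r.fun,1))
H={(30,9,79):(427,166),(30,-9,79):(451,168),(-30,-9,79):(449,245),(-30,9,79):(427,246)}
r=least_squares(f,[549,-377,-.095],args=(H,));print("hdl",r.x,np.round(r.fun,1))
E
```

```text
mat [ 5.50501753e+02 -3.88678593e+02 -1.14446205e-01] [-1.7 -1.4  2.  -2.1  0.9  2.5 -1.1  1.8]
blk [ 5.56178670e+02 -3.89498807e+02 -5.99470529e-02] [ 0.2 -0.6  0.1 -1.  -0.3  1.7]
hdl [ 5.56392660e+02 -3.90712808e+02 -4.82980017e-02] [-0.3  0.2  0.8 -2.9  0.8  1.3 -1.2  1.6]
```

View pics/w11.png

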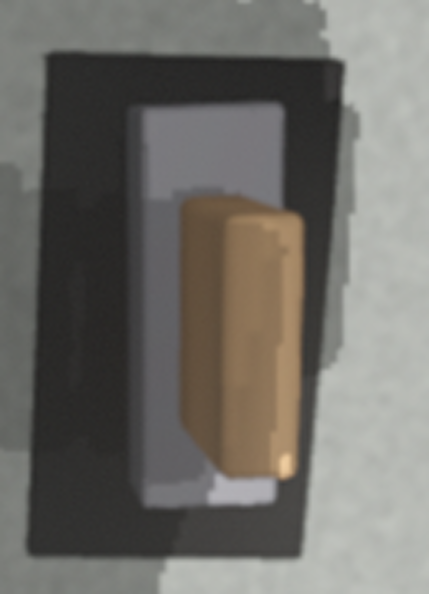

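```bash
python3 - <<'E'
from h import *
s=show(); go([552,-378,285],1.49)
E
python3 -m creep '[60,30,-1,0,-0.015,60,50,-2,0,-0.015,60,50,-2,0,-0.015,60,50,-2,0,-0.015,60,50,-2,0,-0.015]'; python3 - <<'E'
from h import *
c=cam("wrist");s=show();go([552,-378,285],1.49)
x0,y0=260,60
over(c,[],(260,60,480,260),3,"pics/w12.png")
c=cam("side");over(c,[],(330,160,440,240),7,"pics/s12.png")
E
```

```text
t=17.30 [ 551.2 -297.9  283.8] F [-0.2 -0.4  0.8] w 60.1
t=17.30 tx ty tz [79.5 -9.  -1.7] yaw -0.022 tilt [ 0.0149  0.0057 -0.9999] q7 -1.33
time: 17.92
position: [548.7, -346.2, 283.6]
tool_rot: [-0.676, 0.737, -0.003, 0.008]
wrist_force: [0.0, -0.1, -0.2]
gripper_width: 60.3
t=17.98 [ 548.6 -346.5  283.6] F [-0.2 -0.4 -0.9] w 59.7
t=17.98 tx ty tz [31.1 -6.1 -1.5] yaw -0.005 tilt [ 0.0153  0.0062 -0.9999] q7 -1.24
```

View pics/w12.png

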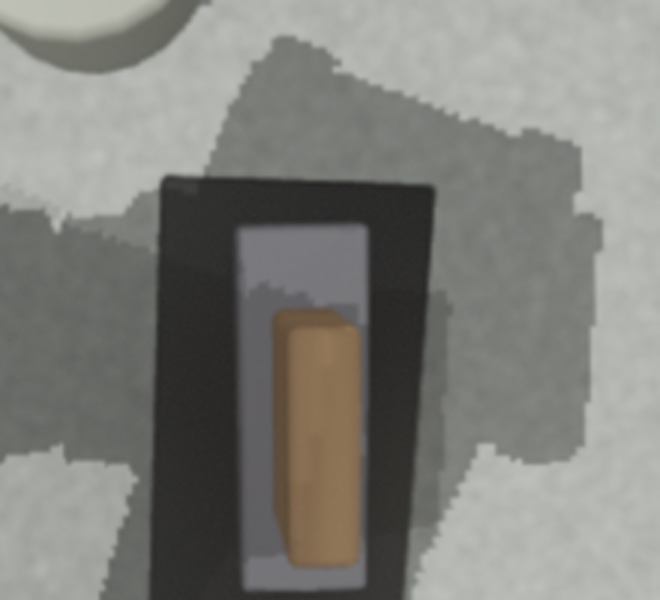

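View pics/s12.png

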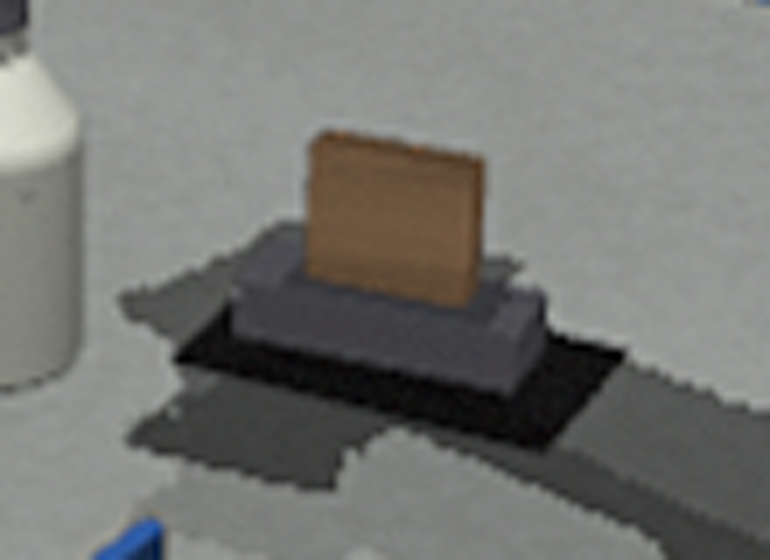

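```bash
python3 - <<'E'
from h import *
w,sc,sd=cam("wrist"),cam("scene"),cam("side")
def run(name,obs,v=1):
    f=lambda p:np.concatenate([(proj(c,S([P],list(p)))[0]-(np.array(q)/z+[x0,y0]-.5)) for c,x0,y0,z,P,q in obs])
    r=least_squares(f,[549,-377,-.095]);print(name,np.round(r.x,4),np.round(r.fun,1))
W=lambda P,q:(w,260,60,3,P,q); C=lambda P,q:(sc,200,140,6,P,q); D=lambda P,q:(sd,330,160,7,P,q)
mc=[C((70,40,4),(248,380)),C((-70,40,4),(530,248)),C((70,-40,4),(167,262)),C((-70,-40,4),(450,140))]
ms=[D((70,40,4),(175,357)),D((-70,40,4),(545,447)),D((-70,-40,4),(628,352))]
mw=[W((70,40,4),(162,177)),W((70,-40,4),(433,186))]
run("mat scene",mc);run("mat side",ms);run("mat wrist",mw)
b=[W((52,18,28),(238,227)),W((52,-18,28),(367,225)),W((-52,18,28),(243,590)),W((-52,-18,28),(365,588))]
h=[W((30,9,79),(289,326)),W((30,-9,79),(360,324)),W((-30,9,79),(291,566)),W((-30,-9,79),(358,566))]
run("blk",b);run("hdl",h)
hs=[D((30,9,79),(308,140)),D((-30,9,79),(474,165)),D((30,9,28),(306,272)),D((-30,9,28),(468,303))]
run("hdl side",hs)
bs=[D((52,18,28),(233,290)),D((-52,18,28),(520,355)),D((52,18,4),(236,332)),D((-52,18,4),(514,394))]
run("blk side",bs)
hc=[C((30,9,79),(250,172)),C((-30,9,79),(384,116)),C((30,-9,79),(243,147)),C((-30,-9,79),(365,93))]
run("hdl scene",hc)
E
```

```text
mat scene [ 5.519436e+02 -3.788412e+02 -1.081000e-01] [-0.4  0.4  1.   0.2 -0.4 -0.1 -0.2 -0.6]
mat side [ 5.519721e+02 -3.795140e+02 -1.160000e-01] [-0.7 -0.2  0.1  0.4  0.5 -0.4]
mat wrist [ 5.517887e+02 -3.814983e+02 -1.146000e-01] [-1.3 -0.   1.3  0.1]
blk [ 5.581531e+02 -3.847400e+02 -5.820000e-02] [-0.7 -0.5  0.8 -1.  -0.4  1.1  0.3  0.7]
hdl [ 5.586219e+02 -3.848106e+02 -5.720000e-02] [-0.9 -0.7  1.  -0.7 -1.   1.1  1.   0.5]
hdl side [ 5.589186e+02 -3.890967e+02 -2.870000e-02] [ 0.  -0.3  0.4  0.3 -0.4 -0.1 -0.  -0.1]
blk side [ 5.554515e+02 -3.794037e+02 -8.140000e-02] [ 0.4 -1.3 -0.2 -1.7 -0.3  1.4  0.   1.6]
hdl scene [ 5.575039e+02 -3.841276e+02 -1.235000e-01] [ 0.7  0.2  0.3  0.3 -1.2 -0.2  0.2 -0.3]
```

```bash
python3 - <<'E'
from h import *
go([558.2,-384.5,140],1.513);go([558.2,-384.5,103],1.513)
E
```

```text
t=18.18 tx ty tz [ 37.  -11.1 143.5] yaw -0.029 tilt [ 0.0151  0.0057 -0.9999] q7 -1.24
t=18.18 tx ty tz [ 37.3 -10.5 180.5] yaw -0.029 tilt [ 0.0151  0.0057 -0.9999] q7 -1.24
```

```bash
python3 -m creep '[60,37,-11,40,-0.029,60,37,-11,90,-0.029,60,37,-11,120,-0.029,60,37,-11,120,-0.029,60,37,-11,120,-0.029]' ; python3 - <<'E'
from h import *
show();go([558.2,-384.5,103],1.513)
c=cam("wrist"); cv2.imwrite("pics/w13.png",c["frame"][:,:,::-1])
E
```

```text
time: 18.8
position: [558.5, -384.9, 165.0]
tool_rot: [-0.686, 0.727, -0.004, 0.008]
wrist_force: [1.2, 0.3, 0.4]
gripper_width: 60.2
t=18.80 [ 558.5 -384.9  165. ] F [1.2 0.3 0.4] w 60.2
t=18.80 tx ty tz [ 0.   1.4 62. ] yaw 0.0 tilt [ 0.0168  0.0048 -0.9998] q7 -1.19
```

View pics/w13.png

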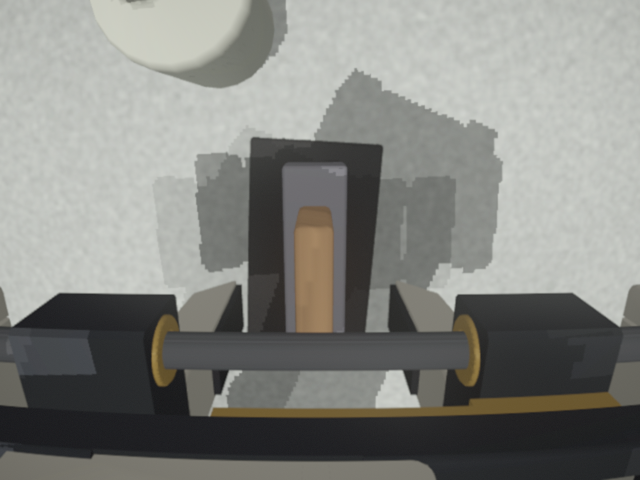

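```bash
python3 -m creep '[60,0,1,30,0,60,0,1,55,0,60,0,1,62,0,60,0,1,62,0,0,0,1,62,0]' 45 ;python3 -m creep '[0,0,0,0,0,0,0,0,0,0,0,0,0,0,0,0,0,0,0,0,0,0,0,0,0]' 45; python3 - <<'E'
from h import *
s=show();print(s["tool_rot"]);go([558.2,-384.5,103],1.513)
E
```

```text
time: 19.48
position: [559.7, -385.1, 105.1]
tool_rot: [-0.686, 0.727, -0.006, 0.008]
wrist_force: [0.3, 0.8, 0.7]
gripper_width: 54.1
time: 20.1
position: [559.6, -385.0, 105.0]
tool_rot: [-0.686, 0.727, -0.006, 0.008]
wrist_force: [-0.3, 0.8, 1.6]
gripper_width: 18.0
t=20.10 [ 559.6 -385.   105. ] F [-0.3  0.8  1.6] w 18.0
[-0.68636158  0.7271933  -0.00550549  0.00820826]
t=20.10 tx ty tz [-0.4  1.5  2. ] yaw 0.0 tilt [ 0.0195  0.0033 -0.9998] q7 -1.2
```

```bash
python3 -m creep '[0,0,0,-15,0,0,0,0,-50,0,0,0,0,-100,0,0,0,0,-150,0,0,0,0,-160,0]' 45 ; python3 - <<'E'
from h import *
s=show();go(list(S([0,-150,262])[0]),YS)
E
```

```text
time: 20.72
position: [557.8, -386.3, 270.2]
tool_rot: [-0.686, 0.727, -0.009, 0.009]
wrist_force: [-0.1, 0.4, -1.5]
gripper_width: 17.8
t=20.73 [ 557.8 -386.3  270.2] F [-0.1  0.4 -1.5] w 17.8
t=20.73 tx ty tz [-332.3   85.3    6.3] yaw 0.177 tilt [ 2.570e-02 -5.000e-04 -9.997e-01] q7 -1.17
```

```bash
python3 -m creep '[0,-50,13,1,0.03,0,-105,27,2,0.06,0,-165,42,3,0.09,0,-225,58,4,0.13,0,-280,72,5,0.177]' 45 ; python3 - <<'E'
from h import *
s=show();go(list(S([0,-150,262])[0]),YS)
E
python3 -m creep '[0,-20,4,0,0,0,-30,8,0,0,0,-30,8,0,0,0,-30,8,0,0,0,-30,8,0,0]' 45 ; python3 - <<'E'
from h import *
s=show();go(list(S([0,-150,175])[0]),YS)
LL=[S(L) for L in LINES]
c=cam("wrist"); over(c,LL,(0,0,640,480),1.25,"pics/w14.png")
c=cam("side"); over(c,[],(230,160,430,310),4,"pics/s14.png")
E
```

```text
time: 21.35
position: [501.0, -100.4, 263.2]
tool_rot: [-0.619, 0.785, -0.008, 0.01]
wrist_force: [1.9, 1.1, -2.2]
gripper_width: 17.8
t=21.35 [ 501.  -100.4  263.2] F [ 1.9  1.1 -2.2] w 17.8
t=21.35 tx ty tz [-47.4  20.6   1. ] yaw -0.001 tilt [ 2.470e-02 -3.000e-04 -9.997e-01] q7 -1.79
time: 21.98
position: [500.3, -70.7, 263.0]
tool_rot: [-0.618, 0.786, -0.008, 0.009]
wrist_force: [-0.5, 0.1, -2.5]
gripper_width: 17.5
t=21.98 [500.3 -70.7 263. ] F [-0.5  0.1 -2.5] w 17.5
t=21.98 tx ty tz [-18.1  15.   87.8] yaw -0.003 tilt [ 2.440e-02 -6.000e-04 -9.997e-01] q7 -1.86
```

View pics/w14.png

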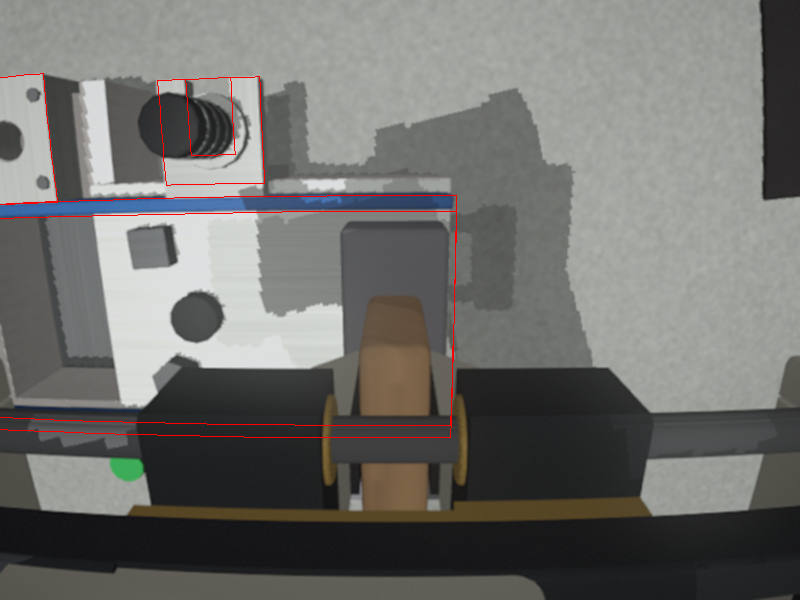

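View pics/s14.png

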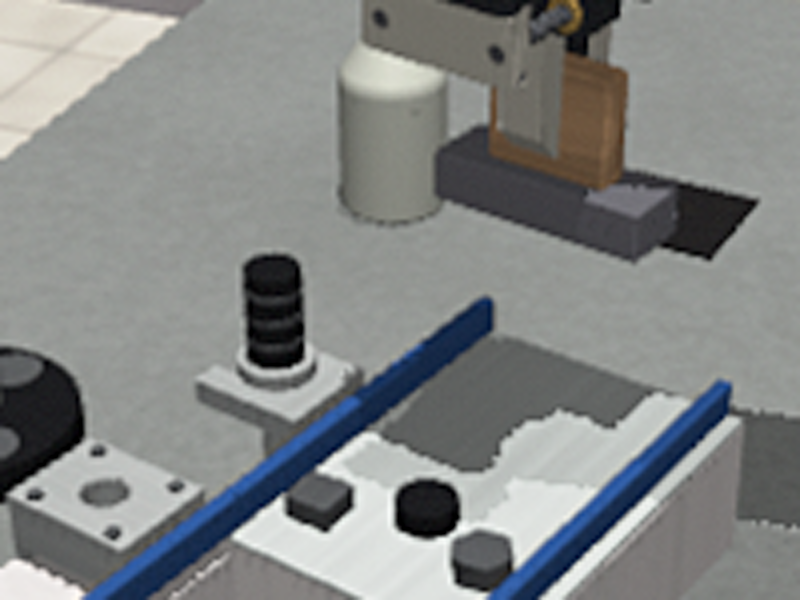

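```bash
python3 -m creep '[0,-18,14.5,10,0,0,-18,14.5,35,0,0,-18,14.5,60,0,0,-18,14.5,70,0,0,-18,14.5,70,0]' 45 ; python3 - <<'E'
from h import *
s=show();print(Sinv(s["position"]));go(list(S([0,-150,172.5])[0]),YS)
LL=[S(L) for L in LINES]
c=cam("wrist"); over(c,LL,(0,0,640,480),1.25,"pics/w15.png")
c=cam("side"); over(c,[],(230,160,430,310),4,"pics/s15.png")
E
```

```text
time: 22.7
position: [492.0, -49.5, 192.6]
tool_rot: [-0.618, 0.786, -0.007, 0.009]
wrist_force: [0.0, -0.8, -2.0]
gripper_width: 17.4
t=22.70 [492.  -49.5 192.6] F [ 0.  -0.8 -2. ] w 17.4
[[-1.16274380e-01 -1.49994812e+02  1.92599639e+02]]
t=22.70 tx ty tz [ 0.1  0.3 20.1] yaw -0.002 tilt [ 2.340e-02 -4.000e-04 -9.997e-01] q7 -1.94
```

View pics/w15.png

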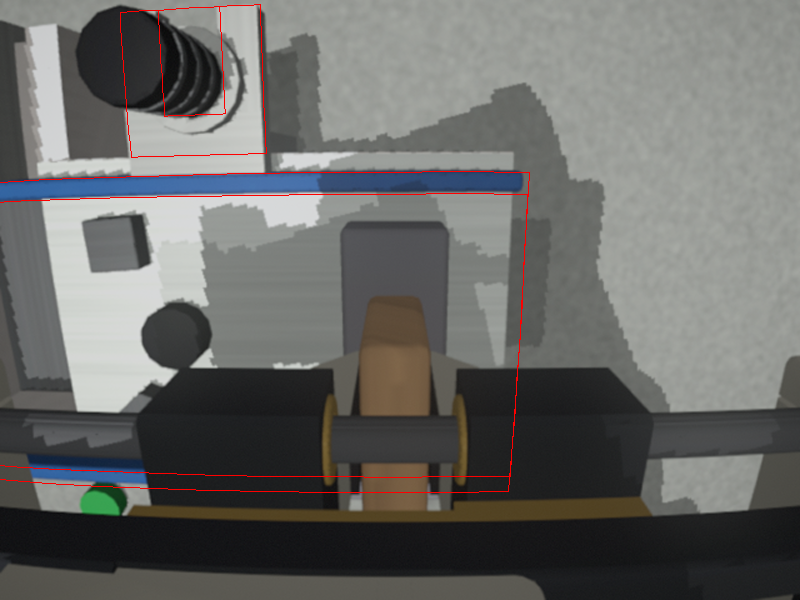

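View pics/s15.png

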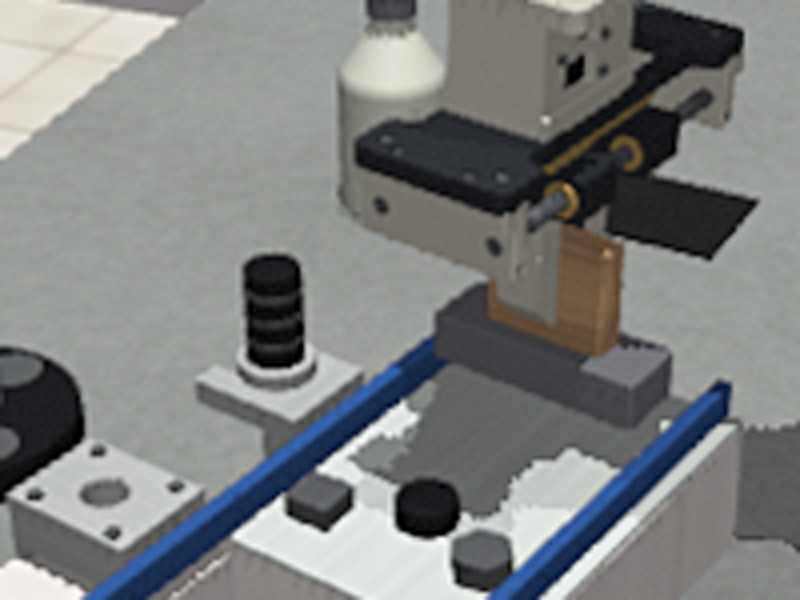

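```bash
python3 - <<'E'
from h import *
c=cam("wrist"); s=read_state(); y=-150
for x in (50,52,54,56): print(x,proj(c,S([[x,y-18,115.6],[x,y+18,115.6]])).round(1).tolist(), "meas ~ (274,178),(358,178)")
c=cam("side")
for x in (50,52,54): print(x,proj(c,S([[x,y+18,115.6],[-x,y+18,115.6],[x,y+18,91.6],[-x,y+18,91.6]])).round(1).tolist())
print((np.array([(436,308),(634,375),(436,345),(630,424)])/4+[230,160]-.5).tolist())
E
```

```text
50 [[359.0, 185.5], [270.8, 185.8]] meas ~ (274,178),(358,178)
52 [[359.1, 180.6], [270.7, 180.9]] meas ~ (274,178),(358,178)
54 [[359.2, 175.7], [270.6, 176.0]] meas ~ (274,178),(358,178)
56 [[359.3, 170.7], [270.4, 171.0]] meas ~ (274,178),(358,178)
50 [[338.2, 238.2], [386.4, 255.9], [338.2, 249.4], [385.7, 267.5]]
52 [[337.3, 237.9], [387.4, 256.2], [337.4, 249.1], [386.7, 267.9]]
54 [[336.4, 237.5], [388.4, 256.6], [336.5, 248.7], [387.7, 268.3]]
[[338.5, 236.5], [388.0, 253.25], [338.5, 245.75], [387.0, 265.5]]
```

```bash
python3 -m creep '[0,0,0,8,0,0,0,0,16,0,0,0,0,19,0,0,0,0,20,0,0,0,0,20,0]' 45 ; python3 -m creep '[0,0,0,0.5,0,0,0,0,1,0,0,0,0,1.5,0,0,0,0,1.8,0,0,0,0,1.8,0]' 45; python3 - <<'E'
from h import *
s=show();print(Sinv(s["position"]));go(list(S([0,0,s["position"][2]])[0]),YS)
c=cam("side"); over(c,[],(230,160,430,310),4,"pics/s16.png")
E
```

```text
time: 23.52
position: [493.2, -49.4, 173.7]
tool_rot: [-0.618, 0.786, -0.008, 0.01]
wrist_force: [0.1, -0.7, -3.3]
gripper_width: 17.9
time: 24.15
position: [493.3, -49.4, 171.9]
tool_rot: [-0.618, 0.786, -0.008, 0.01]
wrist_force: [0.1, -0.2, -2.4]
gripper_width: 17.8
t=24.15 [493.3 -49.4 171.9] F [ 0.1 -0.2 -2.4] w 17.8
[[   1.12091807 -149.55108844  171.90529519]]
t=24.15 tx ty tz [-149.5    1.5    0.8] yaw -0.002 tilt [ 2.600e-02 -5.000e-04 -9.997e-01] q7 -1.95
```

View pics/s16.png

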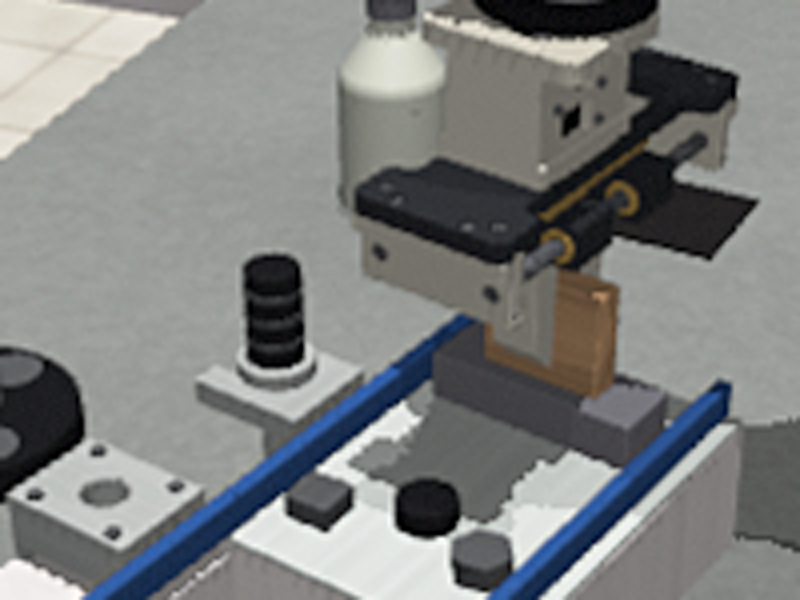

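```bash
python3 -m creep '[0,-10,0,0,0,0,-22,1,0,0,0,-34,1,0,0,0,-46,1,0,0,0,-58,1,0,0]' 45 ; python3 - <<'E'
from h import *
s=show();print(Sinv(s["position"]));go(list(S([0,10,171.9])[0]),YS)
c=cam("side"); over(c,[],(180,180,430,360),3.2,"pics/s17.png")
E
```

```text
time: 24.82
position: [506.2, 8.2, 172.2]
tool_rot: [-0.619, 0.786, -0.008, 0.01]
wrist_force: [0.5, -0.5, -2.9]
gripper_width: 18.2
t=24.82 [506.2   8.2 172.2] F [ 0.5 -0.5 -2.9] w 18.2
[[  0.2341094  -90.49440888 172.21585933]]
t=24.82 tx ty tz [-100.5    0.4    0.9] yaw -0.002 tilt [ 2.600e-02 -4.000e-04 -9.997e-01] q7 -2.08
```

View pics/s17.png

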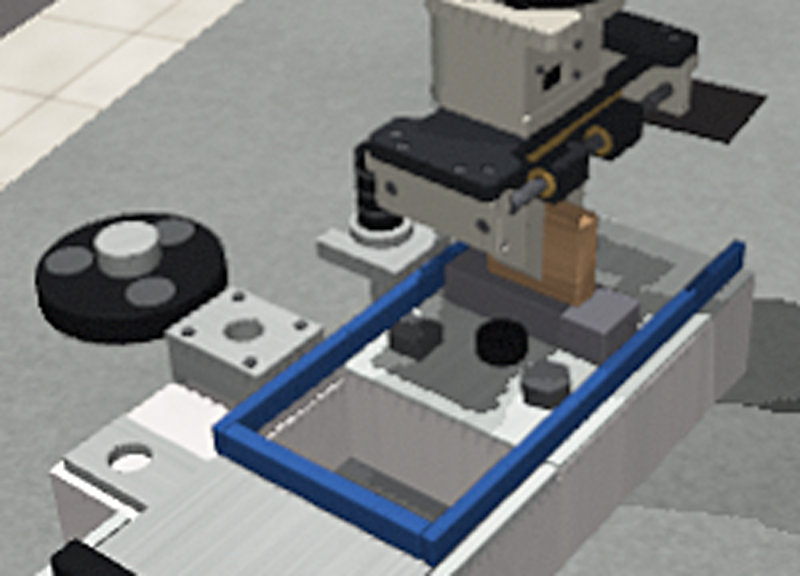

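```bash
python3 -m creep '[0,-10,0,0.5,0,0,-20,0,0.5,0,0,-30,0,0.5,0,0,-40,0,0.5,0,0,-50,0,0.5,0]' 45 ; python3 - <<'E'
from h import *
s=show();print(Sinv(s["position"]));go(list(S([0,12,171.9])[0]),YS)
c=cam("side"); over(c,[],(180,180,430,360),3.2,"pics/s18.png")
E
```

```text
time: 25.5
position: [518.4, 59.3, 172.2]
tool_rot: [-0.619, 0.785, -0.008, 0.011]
wrist_force: [0.4, -0.3, -2.2]
gripper_width: 17.8
t=25.50 [518.4  59.3 172.2] F [ 0.4 -0.3 -2.2] w 17.8
[[  0.22890208 -37.99050822 172.16609056]]
t=25.50 tx ty tz [-50.    0.3   0.6] yaw -0.0 tilt [ 2.670e-02  8.000e-04 -9.996e-01] q7 -2.18
```

View pics/s18.png

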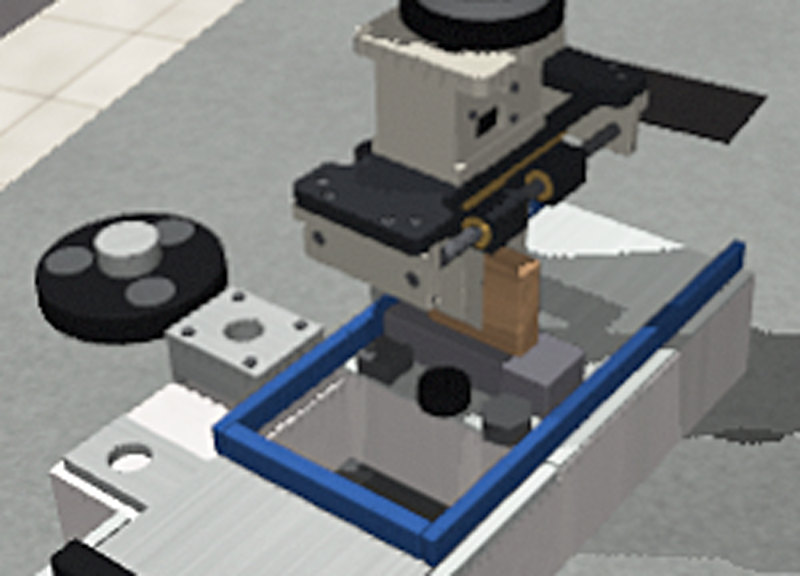

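```bash
python3 -m creep '[0,-10,0,0.5,0,0,-20,0,0.5,0,0,-30,0,0.5,0,0,-42,0,0.5,0,0,-54,0,0.5,0]' 45 ; python3 - <<'E'
from h import *
s=show();print(Sinv(s["position"]))
c=cam("side"); over(c,[],(180,180,430,360),3.2,"pics/s19.png")
c=cam("scene"); over(c,[],(300,195,500,345),4,"pics/c19.png")
E
```

```text
time: 26.18
position: [531.4, 114.4, 172.3]
tool_rot: [-0.62, 0.785, -0.008, 0.011]
wrist_force: [-0.2, -0.5, -1.6]
gripper_width: 17.6
t=26.18 [531.4 114.4 172.3] F [-0.2 -0.5 -1.6] w 17.6
[[9.86574387e-02 1.86197130e+01 1.72293045e+02]]
```

View pics/s19.png

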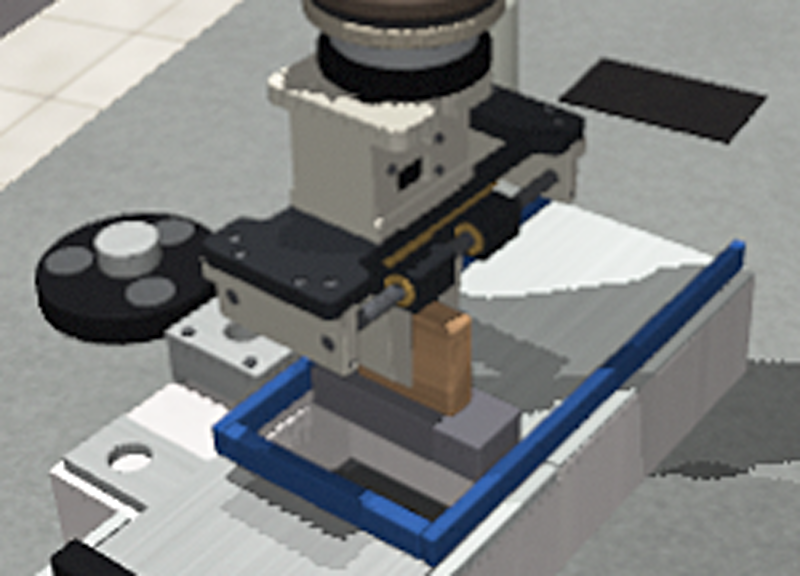

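View pics/c19.png

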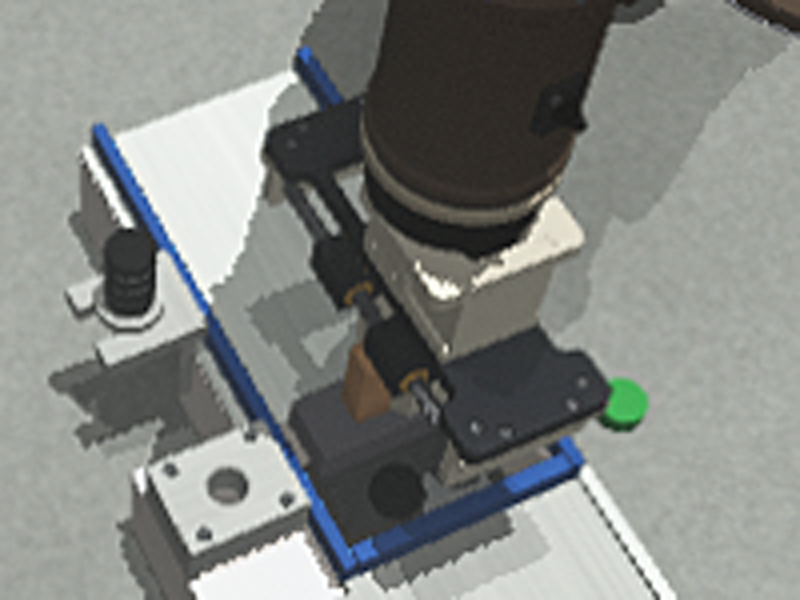

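```bash
python3 -m creep '[0,0,0,-10,0,0,5,0,-30,0,0,15,0,-55,0,0,60,0,-80,0,0,110,0,-100,0]' 45 ; python3 - <<'E'
from h import *
s=show();go([558.5,-385.3,275],1.513)
E
```

```text
time: 26.9
position: [503.3, 7.2, 273.0]
tool_rot: [-0.621, 0.784, -0.008, 0.012]
wrist_force: [0.4, -0.6, -2.4]
gripper_width: 17.5
t=26.90 [503.3   7.2 273. ] F [ 0.4 -0.6 -2.4] w 17.5
t=26.90 tx ty tz [ 369.4 -143.5   -1.6] yaw -0.173 tilt [ 0.0293  0.0032 -0.9996] q7 -2.01
```

```bash
python3 - <<'E'
from h import *
c=cam("scene"); over(c,[],(300,195,500,345),3.5,"pics/c20.png")
c=cam("wrist"); over(c,[],(0,0,640,480),1,"pics/w20.png")
E
```

```text
(no output)
```

View pics/c20.png

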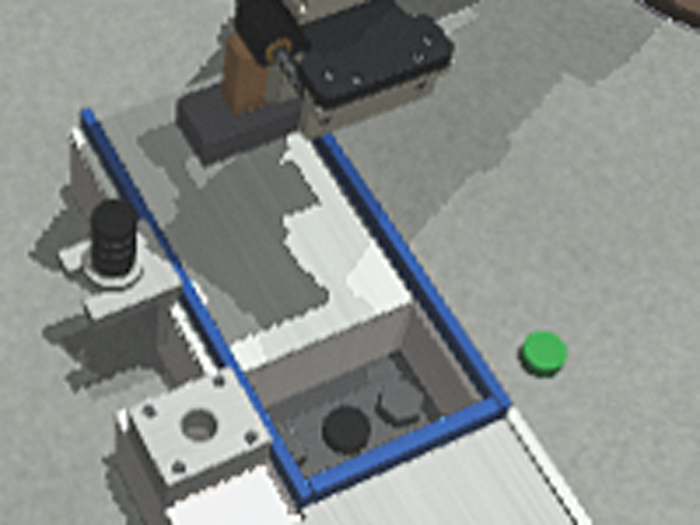

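View pics/w20.png

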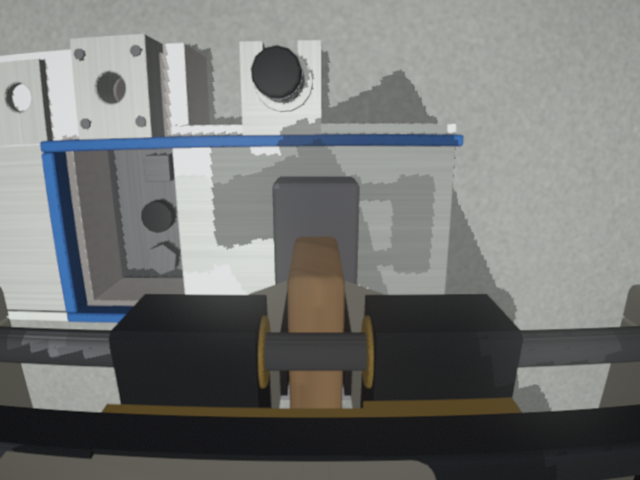

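```bash
python3 - <<'E'
from h import *
go([553.4,-380,275],1.458)
E
python3 -m creep '[0,50,-20,0,-0.02,0,105,-42,0,-0.06,0,165,-62,0,-0.1,0,225,-85,0,-0.12,0,285,-110,0,-0.12]' 45 ; python3 - <<'E'
from h import *
s=show();go([553.4,-380,275],1.458)
E
```

```text
t=27.00 tx ty tz [ 358.8 -139.6    0.5] yaw -0.127 tilt [ 3.060e-02 -3.000e-04 -9.995e-01] q7 -2.01
time: 27.62
position: [541.2, -298.4, 275.8]
tool_rot: [-0.663, 0.748, -0.011, 0.012]
wrist_force: [1.4, -0.1, -2.4]
gripper_width: 17.7
t=27.62 [ 541.2 -298.4  275.8] F [ 1.4 -0.1 -2.4] w 17.7
t=27.62 tx ty tz [ 79.6 -21.9   1.2] yaw -0.007 tilt [ 3.120e-02 -4.000e-04 -9.995e-01] q7 -1.32
```

```bash
python3 -m creep '[0,30,-10,0,0,0,60,-20,0,-0.007,0,78,-22,0,-0.007,0,78,-22,0,-0.007,0,78,-22,0,-0.007]' 45 ; python3 - <<'E'
from h import *
s=show();go([553.4,-380,125],1.458)
c=cam("wrist"); over(c,[],(0,0,640,480),1,"pics/w21.png")
E
```

```text
time: 28.25
position: [553.9, -376.8, 276.3]
tool_rot: [-0.666, 0.745, -0.01, 0.012]
wrist_force: [0.2, 0.9, -2.0]
gripper_width: 18.3
t=28.25 [ 553.9 -376.8  276.3] F [ 0.2  0.9 -2. ] w 18.3
t=28.25 tx ty tz [  3.9   4.8 151.2] yaw 0.001 tilt [ 3.120e-02  8.000e-04 -9.995e-01] q7 -1.21
```

View pics/w21.png

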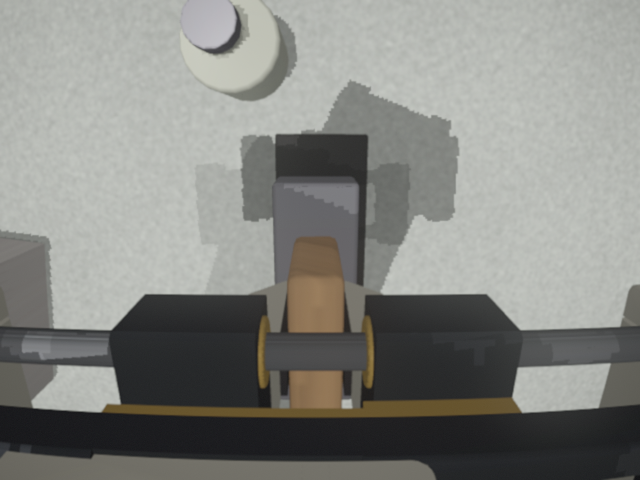

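```bash
python3 -m creep '[0,4,5,40,0,0,4,5,90,0,0,4,5,130,0,0,4,5,158,0,0,4,5,158,0]' 45 ; python3 - <<'E'
from h import *
s=show();go([553.4,-380,105.5],1.458)
c=cam("side"); over(c,[],(330,150,450,240),6,"pics/s22.png")
E
```

```text
time: 28.92
position: [552.7, -377.8, 116.3]
tool_rot: [-0.667, 0.745, -0.008, 0.012]
wrist_force: [0.0, -1.1, -2.4]
gripper_width: 17.8
t=28.93 [ 552.7 -377.8  116.3] F [ 0.  -1.1 -2.4] w 17.8
t=28.93 tx ty tz [ 2.2 -0.7 10.8] yaw 0.003 tilt [ 0.0277  0.0036 -0.9996] q7 -1.22
```

View pics/s22.png

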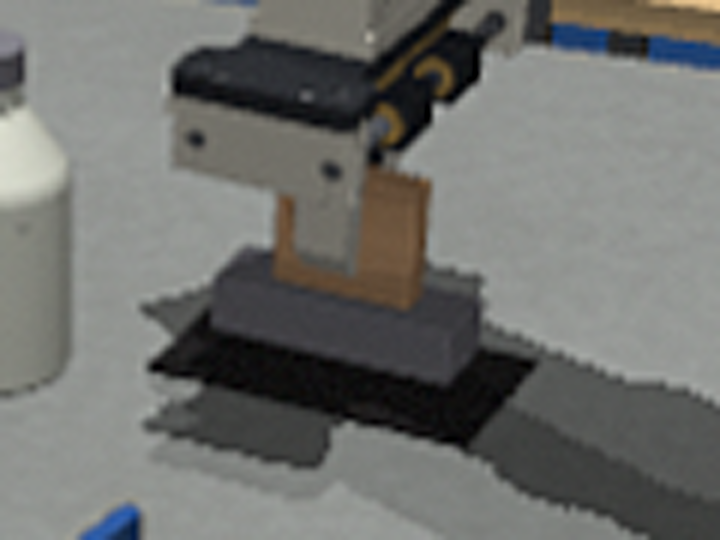

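```bash
python3 -m creep '[0,1,-0.5,4,0,0,2,-0.5,7,0,0,2,-0.5,9,0,0,2,-0.5,10,0,0,2,-0.5,10,0]' 45 ;python3 -m creep '[0,0,0,0.5,0,0,0,0,1,0,0,0,0,1.5,0,0,0,0,2,0,0,0,0,2,0]' 45 
```

```text
time: 29.6
position: [554.2, -380.7, 108.3]
tool_rot: [-0.667, 0.745, -0.009, 0.012]
wrist_force: [1.5, 0.6, -1.2]
gripper_width: 17.7
time: 30.22
position: [554.2, -380.7, 106.2]
tool_rot: [-0.667, 0.745, -0.009, 0.012]
wrist_force: [0.3, 0.4, -1.8]
gripper_width: 17.8
```

```bash
python3 -m creep '[0,0,0,0.5,0,0,0,0,1,0,0,0,0,1.3,0,0,0,0,1.6,0,0,0,0,1.6,0]' 45 
```

```text
time: 30.85
position: [554.4, -380.7, 105.3]
tool_rot: [-0.667, 0.745, -0.01, 0.012]
wrist_force: [-1.0, 1.6, 6.4]
gripper_width: 17.7
```

Contact with the mat registered (force reversed to +6 N); release and lift off.

```bash
python3 -m creep '[60,0,0,0,0,60,0,0,0,0,60,0,0,0,0,60,0,0,0,0,60,0,0,0,0]' ; python3 -m creep '[60,0,0,-15,0,60,0,0,-60,0,60,0,0,-120,0,60,0,0,-180,0,60,0,0,-190,0]'; python3 - <<'E'
from h import *
s=show()
c=cam("side"); cv2.imwrite("pics/s23.png",c["frame"][:,:,::-1])
c=cam("scene"); cv2.imwrite("pics/c23.png",c["frame"][:,:,::-1])
c=cam("wrist"); cv2.imwrite("pics/w23.png",c["frame"][:,:,::-1])
E
```

```text
time: 31.48
position: [554.4, -380.7, 105.2]
tool_rot: [-0.667, 0.745, -0.01, 0.012]
wrist_force: [0.2, -0.2, -0.6]
gripper_width: 59.4
time: 32.1
position: [550.1, -382.0, 301.9]
tool_rot: [-0.667, 0.745, -0.014, 0.013]
wrist_force: [0.1, -0.6, -1.2]
gripper_width: 59.8
t=32.10 [ 550.1 -382.   301.9] F [ 0.1 -0.6 -1.2] w 59.8
```

View pics/s23.png

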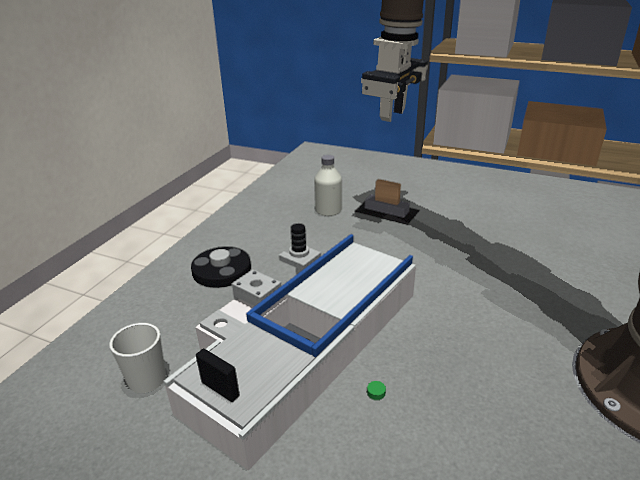

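View pics/c23.png

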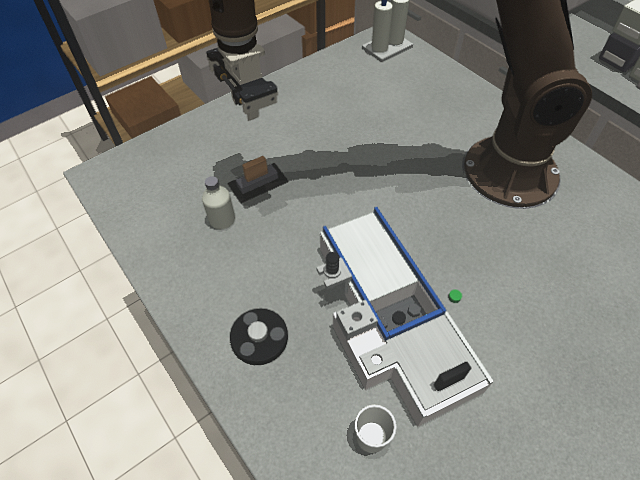

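View pics/w23.png

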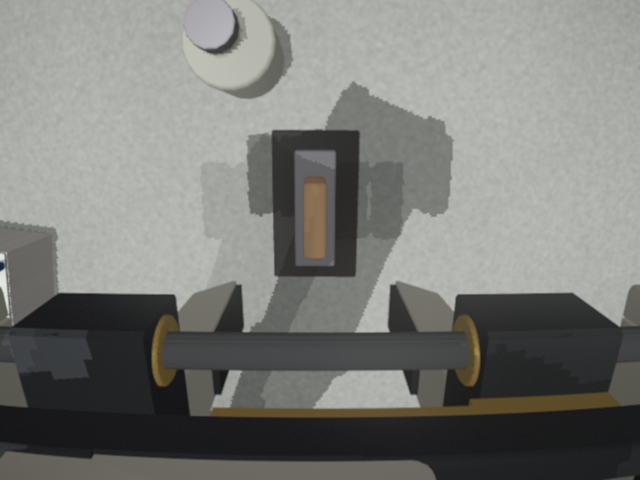

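```bash
python3 - <<'E'
from h import *
LL=[S(boxl(-30,30,202,218,125)),S(boxl(-30,30,202,218,70))]+[S(L) for L in LINES[:5]]
c=cam("scene"); over(c,LL,(320,240,500,400),3,"pics/c24.png"); c2=cam("side"); over(c2,LL,(160,210,360,410),3,"pics/s24.png")
a=cv2.imread("pics/c24.png");b=cv2.imread("pics/s24.png")
b=cv2.resize(b,(480,480));a=a[:, :];a=cv2.resize(a,(540*8//17,480*8//17*1)) if 0 else a
cv2.imwrite("pics/f24.png",np.hstack([cv2.resize(a,(400,356)),cv2.resize(b,(356,356))]))
E
```

```text
(no output)
```

View pics/f24.png

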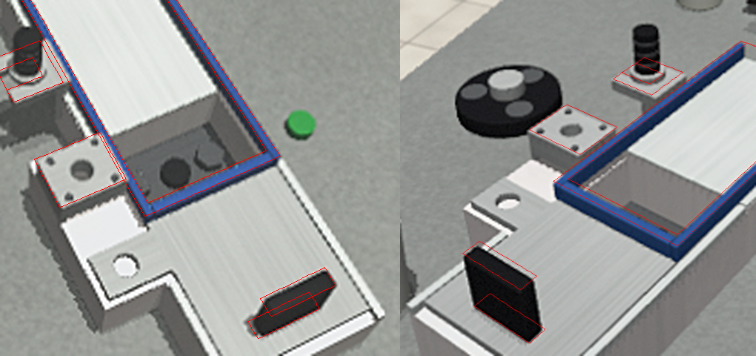

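The gate handle sits on the fully open outline in both views. The offcuts are in the chute, the pin is parked upright, and the bystanders look unmoved, so I'm handing in.

```bash
python3 -c "
from cell import *
print(sign_off())"
```

```text
the job is handed in; nothing more can be done
None
```

The job is done and handed in at about 32 s of the 72 s allowed.

- **Pin:** I drew it from the bore and lowered it into the fork notch until the collar touched (+8 N). It stands upright, with the collar on the fork.
- **Gate:** I pulled it open until it met its stop. It moved about 85 mm between readings, and the force rose with no further travel. The last views show the handle at the fully open position.
- **Offcuts:** I swept all three into the chute with the scraper held about 1 mm above the deck. The camera pictures show the square, disc and hexagon on the chute floor. The fingers stayed well above them, and the green look-alike was not touched.
- **Scraper:** It stands near the centre of its rubber mat, aligned with it, and was released after touching the mat (+6 N).
- **Bystanders:** The bottle, holder and beaker look unmoved in the final pictures.

Two things did not go exactly to plan:
- While gripping the gate handle, the gripper was about 6 mm off centre and pushed the handle sideways with roughly 25 N for a moment.
- The tool drifted to about 1.8° of tilt by the end, with no visible effect on how the scraper stands.

The largest wrist force I saw was that same 25 N; readings come only at the end of each move.

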